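Unlock the art-room tool cabinet and open its drawer

ROBOT

A 6-joint arm with a two-finger parallel gripper is mounted at the origin on the work surface. World frame = base frame: x ahead of the robot, y to its left, z up, the work surface at z = 0. Lengths are in mm, angles in rad, forces in N, time in s.
With the tool pointing down it reaches from about 275 to 1000 mm from the base axis. Payload 8.4 kg.
Tool frame: the origin (TCP) lies between the finger pads; the fingertips stand r.nose_length ahead of it and the grasp point (between the pads) lies 8 mm behind it (r.nose_length is the distance from the TCP to the fingertips, in mm); y points along the fingers, x is the direction in which the jaws open and shut, and the axes are right-handed (so a half turn about y gives the same grasp; the last joint's range is limited). The gripper opens to 85 mm and grips with 20 to 120 N. Pads are 22 mm wide; open, the fingers measure 114 mm over their backs; the gripper's body (76 mm by 85 mm) begins 54 mm behind the grasp point. The pads swing forward as they close: fully open they stand 13 mm farther back than shut.
Start: joints at [-1.164, 0.353, 1.633, -0, 1.155, -0.002], TCP at [248.442, -573.502, 242.281] pointing down, gripper open.
Joint ranges: [-2.63, 2.63], [-0.92, 2.1], [0.06, 2.66], [-1.3, 4.44], [0, 2.69], [-3.02, 3.02]. Speed limits (rad/s): [2.22, 2.22, 2.79, 3.14, 3.14, 3.14].

INTERFACE

Orientations are given as [roll, pitch, yaw] about the fixed x, y, z axes, in that order (R = Rz(yaw) Ry(pitch) Rx(roll)).
In Python, from rig import r, cams, order gives the robot as it stands. The module is installed in compiled form; this text tells all that it offers.
- The arm moves only by the shell command python3 -m crank 'ROWS' [FORCE]. ROWS is JSON, a list of rows, each a list of 7 numbers: the turn, a rotation vector about the tool's x, y, z in degrees, then the shift along the tool's x, y, z in cm, then the opening, from -1 (shut) to 1 (fully open). A call has exactly 10 rows; each row shifts and turns the pose as measured when the row begins, along the tool's axes as they then stand; what a row does not reach is not made up. A row lasts 1/12 s, in which the tool goes at most 41.7 mm and 7.16 degrees, less where a joint would pass 70% of its speed; a pose out of reach is approached as far as the arm can. A call with a gripper value outside its range is refused whole. The fingers move at their own pace and stop on an object; FORCE is the grip in N (left out, the last holds). Time passes only in rows, so rows that do not move let the fingers close, or fill a call up. It gives the time, the measured TCP pose, the force and the opening at its end, in the units of the state.
- r.sense(): the state, without advancing time (a new reading comes with each control period).
- cams.grab_frame(name): name is "side" or "top" or "wrist"; returns the picture (480x640x3 uint8, blue, green, red); there is no depth.
- cams.camera_info(name): a dict with "intrinsics" (3x3 intrinsics, pixels), "view" (4x4, takes a point from world to camera coordinates); the wrist camera has in their place "hand_eye" (4x4, takes a point from camera to tool coordinates, whose origin is the TCP and whose axes are the tool frame's). Camera axes: x right, y up, looking along -z (the intrinsics and any distortion apply to the point x, -y, -z); pixel columns grow to the right and rows downward; lengths in mm; the calibration is good to about 2 mm. A picture is of the moment at which its call begins: read the wrist's pose just before it. camera_info takes no time and is no camera call.
- order.sign_off(): hands the job in, once; it reports no verdict.
The state is a dict: "clock": time; "qpos": joint angles; "qvel": joint speeds; "joint_efforts": joint torques, N m; "eef_pos": TCP position; "tcp_rot": TCP orientation; "contact_force": force on the tool from outside, world axes, zero at the start; "wrist_torque": the same for the moment, N m; "opening": opening from 0.0 (shut) to 1.0 (fully open).
Only numpy, scipy, OpenCV 4.12 (cv2) and the standard library are available. Lean on these libraries where they do the work, as an engineer would, in place of code of your own. Each camera call takes 0.05 s, during which the arm holds its last target.

TASK

Take the yellow key from the wooden rack, push it fully home into the brass lock on the sloping top of the blue tool cabinet and turn it clockwise to its stop, which lifts the hidden bolt. Then pull the drawer open by its handle, at least 10 cm, and leave it open with the key still home and turned in the lock. Leave the other two keys in the rack and do not shift the paint pots.

Things in the scene. Friction and masses are not known exactly. Their poses are not given: they have to be found in the camera images.
- yellow_key_bow (a point): Centre of the yellow key's plastic bow (grip plate 44 wide x 9 thick x 36 mm high), 90 mm from its tip; pinch it across the 9 mm. Key 108 mm long, 90 g, starts upright in a rack slot, bow up, this point 100 mm above the table. Axes: z along the key from tip to bow, x across the flat of bow and bit, y through the thickness; half a turn about z gives the same key.
- yellow_key_tip (a point): Centre of the end face of the yellow key's bit, 90 mm from the bow's centre; same axes. The bit is flat steel 28 wide (x) x 8 thick (y) x 20 mm long, reaching equally to both sides of the round 8.4 mm shank. Starts 35 mm deep in the rack (10 mm above the table).
- blue_key_bow (a point): Centre of the blue bow of a wrong key (bit 34 mm wide, too wide for the lock), otherwise the same form; in any of the three slots. Leave it standing.
- red_key_bow (a point): Centre of the red bow of a wrong key (bit 20 mm wide), otherwise the same form; in any of the three slots. Leave it standing.
- key_rack: Fixed wooden block 225 x 75 x 45 mm, origin at the centre of its underside. Three slots 35 mm deep in a row along its x, 62 mm apart, each 36.5 mm along x and 12 mm along y; the keys' bows stand in the plane of the row.
- keyhole (a point): Middle of the slot's mouth in the 56 mm square brass lock plate. z: outward normal of the slope, 32 degrees from vertical, leaning to the cabinet's front (the key goes in along -z); x: up the slope; y: across. Slot 31 (x) x 11 mm (y), 3 mm chamfer, plate 8 mm thick, floor 30.5 mm below the mouth. Only with the tip 28 mm deep or more is the bit under the plate and free to turn.
- lock_core (a joint): Turn of the core under the lock plate, rad: 0 locked (its slot in line with the plate's), grows clockwise as seen by someone looking at the lock, stop at 1.3. Friction about 0.06 N m, stays where left; the key has up to 0.2 rad of play in it. The bolt clears the drawer at about 1.0. Once turned, the plate keeps the key in.
- drawer_handle (a point): Middle of the level steel bar handle of the grey drawer: 10 mm thick, 110 mm long, 50 mm in front of the drawer's face, 55 mm above the table; moves with the drawer. Axes as the cabinet's: x into the cabinet, y along the bar, z up; the drawer opens along -x. Take it from above with the hand leaning back about 20 degrees to the front, clear of the slope.
- drawer (a joint): How far the drawer is pulled out, m: 0 shut, end stop at 0.13. About 2.5 N of friction, stays where it is left; 2 mm of play while bolted.
- cabinet: Fixed blue cabinet, standing with its front to the robot's left, 220 deep (x) x 260 wide (y) mm, origin at the centre of its underside, front at x = -110 mm and 85 mm high; its top slopes up over 130 mm (32 degrees) to 166 mm, then is level. Keyhole 60 mm to the -y side of the middle, 65 mm behind the front edge; the handle's middle 45 mm to the +y side.
- pot_green: Paint pot (green lid), 64 mm across, 55 mm high, origin at the centre of its underside. A bystander.
- pot_orange: Paint pot (orange lid), 64 mm across, 55 mm high, origin at the centre of its underside. A bystander.
- pot_red: Paint pot (red lid), 64 mm across, 55 mm high, origin at the centre of its underside. A bystander.
Things that resemble listed ones, but are neither listed nor needed, are in the scene too. Leave any green look-alike of the part that bears yellow_key_bow alone.

How it is judged:
By the outcome, as a careful person would: the job done as asked, in the order asked, and still so for the second after the job is handed in, with the robot touching nothing.
It also fails if it takes over 67 s, if anything falls off the work surface, if the arm or the gripper's body presses on something with over 40 N, if the wrist force passes 120 N, or if a joint passes its speed limit or range.

## Working session

There is one attempt and no reset: what is moved stays moved. The work goes in short steps, Python scripts to look and compute and a shell command to move; the robot and the scene stay as the last step left them, time stands still between calls to the robot, and variables do not carry over. Pictures are saved under pics/ and viewed, and the job is handed in when it is done.

```bash
mkdir -p pics; python3 - <<'E'
from rig import r,cams,order
import cv2,numpy as np
np.set_printoptions(precision=4,suppress=True)
print(r.sense(), r.nose_length)
for n in ("side","top","wrist"):
    print(n,cams.camera_info(n))
    cv2.imwrite(f"pics/{n}0.png",cams.grab_frame(n))
E
```

```text
{'clock': 0.0, 'qpos': array([-1.1644,  0.3537,  1.6342, -0.    ,  1.1552, -0.0024]), 'qvel': array([ 0.0022, -0.0011,  0.0009,  0.0008, -0.0003, -0.0011]), 'joint_efforts': array([ -0.0016, -60.5254, -34.2068,   0.0001,   0.0095,   0.    ]), 'eef_pos': array([ 248.2492, -573.0702,  241.5384]), 'tcp_rot': array([-1.5708,  0.0014, -1.162 ]), 'contact_force': array([-0.4567,  0.0265,  0.0486]), 'wrist_torque': array([ 0.0123, -0.0066,  0.009 ]), 'opening': 1.0011709180523014} 11.0
side {'intrinsics': array([[507.8541,   0.    , 324.424 ],
       [  0.    , 507.8541, 228.8416],
       [  0.    ,   0.    ,   1.    ]]), 'view': array([[    0.9865,    -0.1637,    -0.0084,  -528.0092],
       [    0.1075,     0.607 ,     0.7874,  -102.6156],
       [   -0.1238,    -0.7777,     0.6163, -1013.7137],
       [    0.    ,     0.    ,     0.    ,     1.    ]])}
top {'intrinsics': array([[454.9543,   0.    , 325.6367],
       [  0.    , 454.9543, 241.8213],
       [  0.    ,   0.    ,   1.    ]]), 'view': array([[  -0.0063,   -0.9997,   -0.0242,  -42.8358],
       [   0.9923,   -0.0092,    0.1232, -559.2382],
       [  -0.1234,   -0.0232,    0.9921, -903.8814],
       [   0.    ,    0.    ,    0.    ,    1.    ]])}
wrist {'intrinsics': array([[344.6519,   0.    , 316.8027],
       [  0.    , 344.6519, 233.4879],
       [  0.    ,   0.    ,   1.    ]]), 'hand_eye': array([[   1.    ,    0.0002,   -0.0008,   -0.4379],
       [  -0.0008,    0.3275,   -0.9448, -132.3677],
       [   0.0001,    0.9448,    0.3275,   85.6794],
       [   0.    ,    0.    ,    0.    ,    1.    ]])}
```

View pics/side0.png

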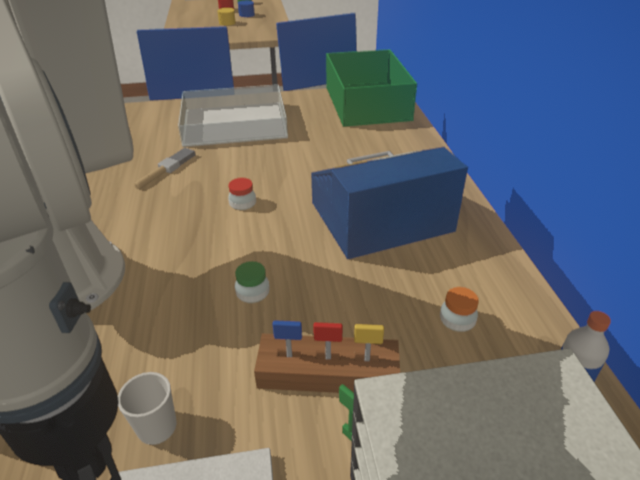

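View pics/top0.png

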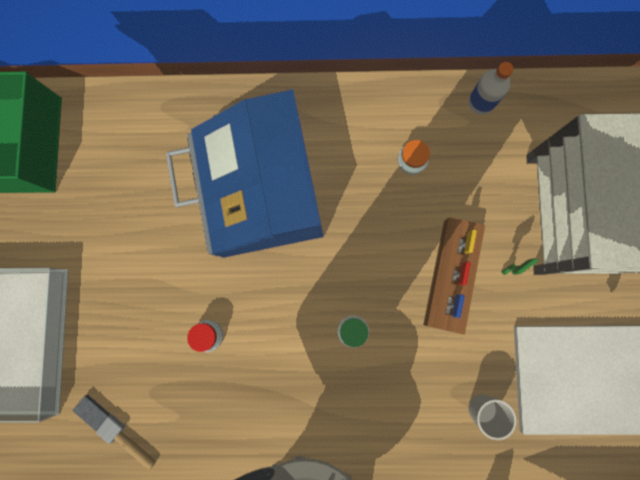

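View pics/wrist0.png

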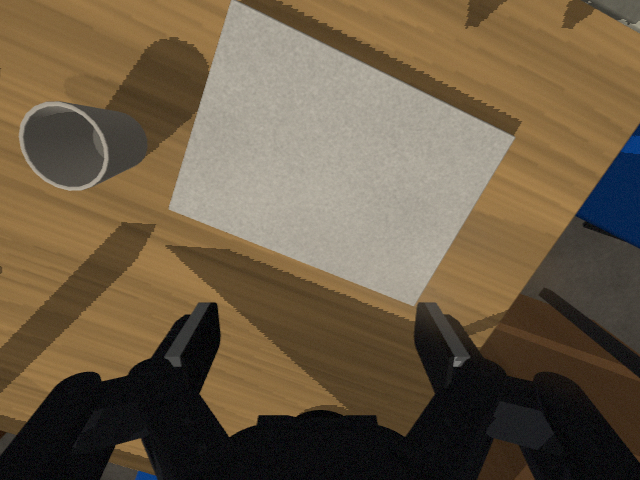

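```bash
cat > h.py <<'E'
from rig import r,cams,order
import cv2,numpy as np
from scipy.spatial.transform import Rotation as Ro
np.set_printoptions(precision=3,suppress=True)
def pose():
    s=r.sense(); return np.array(s["eef_pos"]),Ro.from_euler('xyz',s["tcp_rot"]).as_matrix(),s
def ray(cam,u,v,P=None):
    i=cams.camera_info(cam);K=i["intrinsics"]
    d=np.array([(u-K[0,2])/K[0,0],-(v-K[1,2])/K[1,1],-1.])
    if cam=="wrist":
        p,R=P; H=i["hand_eye"]; c=R@H[:3,3]+p; d=R@H[:3,:3]@d
    else:
        V=i["view"]; c=-V[:3,:3].T@V[:3,3]; d=V[:3,:3].T@d
    return c,d/np.linalg.norm(d)
def onz(cam,u,v,z,P=None):
    c,d=ray(cam,u,v,P); return c+d*(z-c[2])/d[2]
def onplane(cam,u,v,p0,n,P=None):
    c,d=ray(cam,u,v,P); return c+d*((p0-c)@n)/(d@n)
def tri(rays):
    A=np.zeros((3,3));b=np.zeros(3)
    for c,d in rays:
        M=np.eye(3)-np.outer(d,d);A+=M;b+=M@c
    x=np.linalg.solve(A,b); return x,[np.linalg.norm((np.eye(3)-np.outer(d,d))@(x-c)) for c,d in rays]
def proj(cam,X,P=None):
    i=cams.camera_info(cam);K=i["intrinsics"]
    if cam=="wrist":
        p,R=P;H=i["hand_eye"];x=R.T@(X-p);q=H[:3,:3].T@(x-H[:3,3])
    else:
        q=(i["view"]@np.r_[X,1])[:3]
    w=K@np.array([q[0],-q[1],-q[2]]);return w[:2]/w[2]
def mask(im,h0,h1,s0=120,v0=60):
    h=cv2.cvtColor(im,cv2.COLOR_BGR2HSV);return cv2.inRange(h,(h0,s0,v0),(h1,255,255))
def blobs(m,amin=30):
    n,l,st,c=cv2.connectedComponentsWithStats(m)
    return [(st[k],c[k]) for k in range(1,n) if st[k][4]>=amin]
E
python3 - <<'E'
import cv2
for n,(x0,y0,x1,y1),f in (("top",(160,85,330,265),3.3),("top",(400,190,560,345),3.7),("side",(240,300,420,400),4),("side",(300,140,480,260),4)):
    im=cv2.imread(f"pics/{n}0.png")[y0:y1,x0:x1]
    im=cv2.resize(im,None,fx=f,fy=f,interpolation=cv2.INTER_NEAREST); print(n,x0,im.shape)
    cv2.imwrite(f"pics/crop_{n}_{x0}.png",im)
E
```

```text
top 160 (594, 561, 3)
top 400 (574, 592, 3)
side 240 (400, 720, 3)
side 300 (480, 720, 3)
```

View pics/crop_top_160.png

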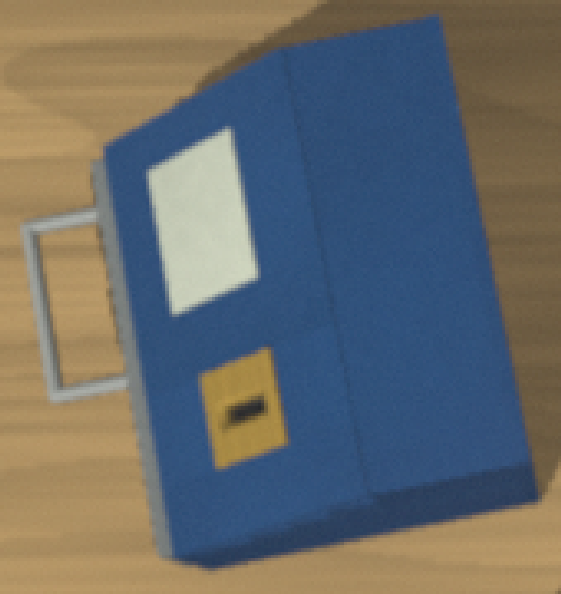

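View pics/crop_top_400.png

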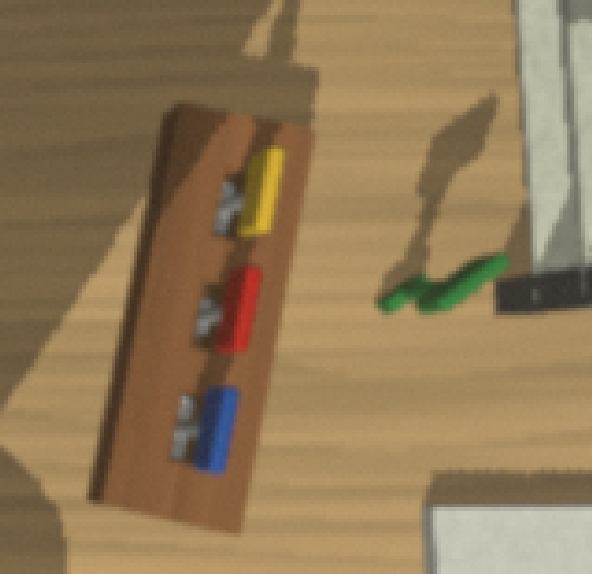

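View pics/crop_side_240.png

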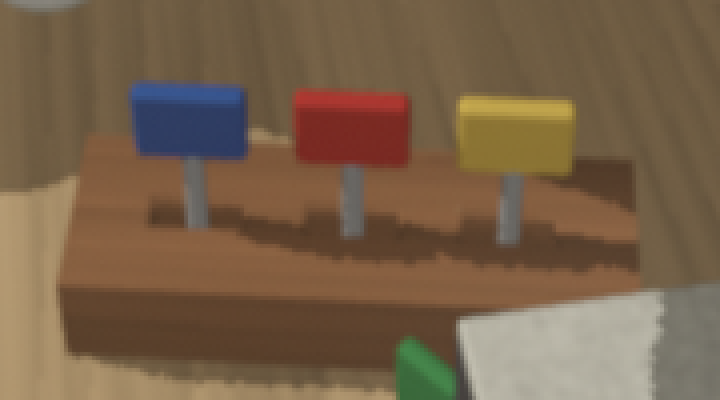

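View pics/crop_side_300.png

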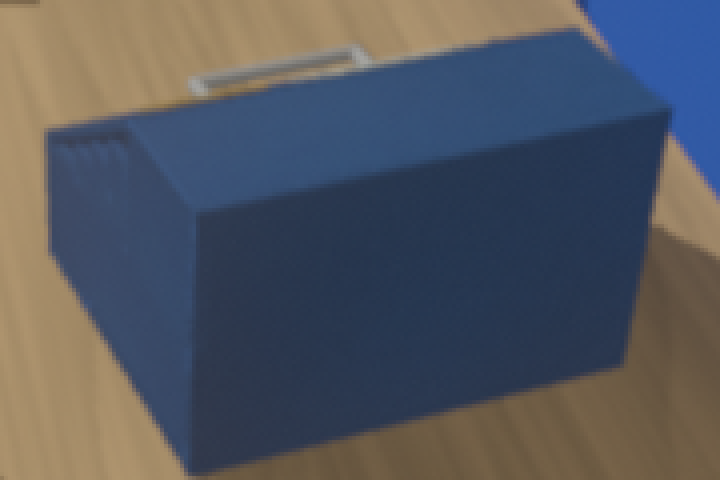

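```bash
python3 - <<'E'
from h import *
T=cv2.imread("pics/top0.png");S=cv2.imread("pics/side0.png")
def cr(x0,y0,f,p): return (x0+(p[0]+.5)/f-.5, y0+(p[1]+.5)/f-.5)
# bows
B={}
for nm,h0,h1,rt,rs in (("yellow",22,32,(455,220,490,260),(350,310,400,350)),("red",0,6,(450,255,480,290),(305,315,350,350)),("blue",105,125,(445,285,475,325),(265,315,310,345))):
    out=[]
    for im,(x0,y0,x1,y1) in ((T,rt),(S,rs)):
        m=mask(im,h0,h1,140,70); mm=np.zeros_like(m); mm[y0:y1,x0:x1]=m[y0:y1,x0:x1]
        b=max(blobs(mm),key=lambda q:q[0][4]); out.append(b[1]); 
        print(nm,b[0],b[1])
    p,res=tri([ray("top",*out[0]),ray("side",*out[1])]); print(nm,p,res, onz("top",*out[0],112)); B[nm]=p
d=B["yellow"]-B["blue"];print("row yaw",np.degrees(np.arctan2(d[1],d[0])),np.linalg.norm(d[:2]))
print("rack corners top", [onz("top",*cr(400,190,3.7,p),45)[:2] for p in ((178,103),(315,130),(241,533),(103,500))])
print("cab")
TC=lambda p,z:onz("top",*cr(160,85,3.3,p),z)
SC=lambda p,z:onz("side",*cr(300,140,4,p),z)
fr=[TC((105,148),85),TC((165,557),85)];ri=[TC((285,48),166),TC((370,500),166)];bk=[TC((440,15),166),TC((540,498),166)]
sb=[SC((668,110),166),SC((197,212),166)];s0=[SC((625,365),0),SC((190,473),0)]
for n,v in (("fr",fr),("ri",ri),("bk",bk),("sbk",sb),("s0",s0)):
    e=v[0]-v[1];print(n,v[0],v[1],np.linalg.norm(e),np.degrees(np.arctan2(e[1],e[0])))
print("handle ends",TC((28,225),55),TC((55,398),55))
for c in ((201,375),(270,347),(288,443),(216,468)): print("plate",TC(c,130))
E
```

```text
yellow [464 230  12  23 176] [470.091 241.33 ]
yellow [355 324  29  19 486] [368.628 332.998]
yellow [ 549.443 -322.408  103.919] [np.float64(0.8509091749817806), np.float64(0.8509091749814158)] [ 547.601 -319.903  112.   ]
red [458 262  13  23 194] [464.108 273.129]
red [313 322  29  20 513] [327.337 331.478]
red [ 488.993 -308.548  103.606] [np.float64(0.4080109640643078), np.float64(0.40801096406432685)] [ 488.143 -306.173  112.   ]
blue [456 296   7  21  77] [459.26  306.104]
blue [273 322  27   5 105] [286.448 323.695]
blue [ 428.47  -293.598  116.152] [np.float64(0.8990595253759209), np.float64(0.8990595253758419)] [ 427.495 -294.653  112.   ]
row yaw -13.395517242302551 124.35678590633121
rack corners top [array([ 605.2  , -296.636]), array([ 589.387, -370.721]), array([ 372.308, -320.91 ]), array([ 390.008, -248.271])]
cab
fr [784.321 221.97   85.   ] [531.781 178.525  85.   ] 256.24958219641945 9.761119852478576
ri [809.606  95.303 166.   ] [553.499  45.396 166.   ] 260.9242683079296 11.02690569548069
bk [827.493   8.322 166.   ] [553.702 -46.195 166.   ] 279.16592322034256 11.261550517527413
sbk [829.059  11.778 166.   ] [577.229 -36.34  166.   ] 256.3856127630971 10.81717340211616
s0 [833.513  14.042   0.   ] [577.781 -33.037   0.   ] 260.03001545146776 10.430982122399609
handle ends [746.157 279.348  55.   ] [634.745 258.328  55.   ]
plate [631.357 147.836 130.   ]
plate [647.203 108.566 130.   ]
plate [591.498  97.402 130.   ]
plate [577.586 138.102 130.   ]
```

```bash
cat >> h.py <<'E'
from scipy.linalg import expm,logm
def RT(R,p): M=np.eye(4);M[:3,:3]=R;M[:3,3]=p;return M
def plan(Rt,pt,n):
    p,R,s=pose()
    D=np.linalg.inv(RT(R,p))@RT(Rt,pt)
    E=np.real(expm(logm(D)/n))
    w=np.degrees(Ro.from_matrix(E[:3,:3]).as_rotvec());t=E[:3,3]/10
    print("total rot",np.degrees(Ro.from_matrix(D[:3,:3]).as_rotvec()),"shift cm",D[:3,3]/10)
    print("row x%d:"%n,w.round(2),t.round(3),"mm",np.linalg.norm(t)*10,"deg",np.linalg.norm(w))
def down(yaw): return Ro.from_euler('xyz',[-np.pi/2,0,np.radians(yaw)]).as_matrix()
def st():
    p,R,s=pose();print("t",round(s["clock"],2),"p",p,"rpy",np.degrees(s["tcp_rot"]),"q",s["qpos"],"F",s["contact_force"],"M",s["wrist_torque"],"op",s["opening"])
E
python3 - <<'E'
from h import *
plan(down(-85),np.array([330,-370,240]),6)
plan(down(-103.4),np.array([549,-322.5,190]),10)
E
```

```text
total rot [ 0.008 18.421 -0.06 ] shift cm [-15.397   0.19   15.572]
row x6: [ 0.    3.07 -0.01] [-2.902  0.031  2.239] mm 36.65323934965575 deg 3.0702007716426096
total rot [ 0.018 36.821 -0.059] shift cm [-11.046   5.186  37.556]
row x10: [ 0.    3.68 -0.01] [-2.167  0.518  3.341] mm 40.15810572669359 deg 3.682115430330816
```

```bash
python3 -m crank '[[0,3,0,-2.9,0,2.2,1],[0,3,0,-2.9,0,2.2,1],[0,3,0,-2.9,0,2.2,1],[0,3,0,-2.9,0,2.2,1],[0,3,0,-2.9,0,2.2,1],[0,3,0,-2.9,0,2.2,1],[0,4,0,-0.6,0.3,3.8,1],[0,4,0,-0.6,0.3,3.8,1],[0,4,0,-0.6,0.3,3.8,1],[0,4,0,-0.6,0.3,3.8,1]]' 60; python3 - <<'E'
from h import *
st()
plan(down(-103.4),np.array([549,-322.5,190]),6)
E
```

```text
clock: 0.98
eef_pos: [479.3, -340.9, 226.8]
tcp_rot: [-1.576, 0.002, -1.789]
contact_force: [1.1, -0.8, 0.4]
opening: 0.997
t 0.98 p [ 479.329 -340.884  226.835] rpy [ -90.309    0.097 -102.515] q [-0.62   0.314  1.726 -0.001  1.107  1.169] F [ 1.126 -0.821  0.367] M [-0.051  0.018  0.007] op 0.9969773579267318
total rot [ 0.31   0.885 -0.095] shift cm [-3.298  3.654  6.423]
row x6: [ 0.05  0.15 -0.02] [-0.557  0.611  1.066] mm 13.487638394664373 deg 0.15705445221265527
```

```bash
python3 -m crank '[[0,0.2,0,-1.1,1,2.1,1],[0,0.2,0,-1.1,1,2.1,1],[0,0.2,0,-1.1,1,2.1,1],[0,0.2,0,0,0.6,0.1,1],[0,0,0,0,0,0,1],[0,0,0,0,0,0,1],[0,0,0,0,0,0,1],[0,0,0,0,0,0,1],[0,0,0,0,0,0,1],[0,0,0,0,0,0,1]]'; python3 - <<'E'
from h import *
st()
p,R,s=pose();im=cams.grab_frame("wrist");cv2.imwrite("pics/w1.png",im)
np.savez("w1.npz",p=p,R=R)
E
```

```text
clock: 1.82
eef_pos: [556.8, -320.4, 188.2]
tcp_rot: [-1.575, 0.002, -1.805]
contact_force: [-0.1, -0.7, 0.2]
opening: 1.003
t 1.82 p [ 556.83 -320.41  188.15] rpy [ -90.263    0.09  -103.417] q [-0.525  0.434  1.639  0.     1.073  1.28 ] F [-0.143 -0.735  0.227] M [-0.052 -0.055  0.025] op 1.0025565774870036
```

View pics/w1.png

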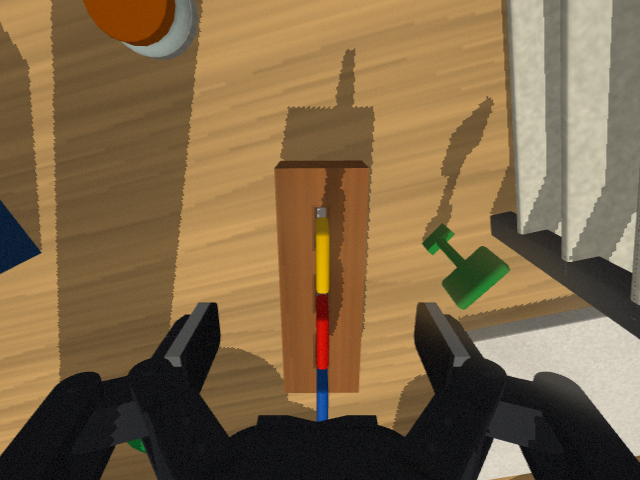

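```bash
python3 - <<'E'
from h import *
im=cv2.imread("pics/w1.png");c=im[195:305,290:360]
cv2.imwrite("pics/w1c.png",cv2.resize(c,None,fx=5,fy=5,interpolation=cv2.INTER_NEAREST))
d=np.load("w1.npz");P=(d["p"],d["R"])
for u,v,z in ((322.5,218,118),(322.5,238,118),(322.5,218,82),(322.5,293,118),(322.5,368,118)): print(u,v,z,onz("wrist",u,v,z,P))
b=np.array([549,-322.5,100]);rx=np.array([.9728,-.2316,0])
for k in (b+22*rx+[0,0,18],b-22*rx+[0,0,18],b+22*rx-[0,0,18]): print(k,proj("wrist",k,P))
E
```

```text
322.5 218 118 [ 580.416 -328.633  118.   ]
322.5 238 118 [ 567.722 -325.679  118.   ]
322.5 218 82 [ 569.717 -326.664   82.   ]
322.5 293 118 [ 529.97  -316.896  118.   ]
322.5 368 118 [ 470.579 -303.079  118.   ]
[ 570.402 -327.595  118.   ] [324.525 233.391]
[ 527.598 -317.405  118.   ] [324.056 295.922]
[ 570.402 -327.595   82.   ] [323.544 216.827]
```

View pics/w1c.png

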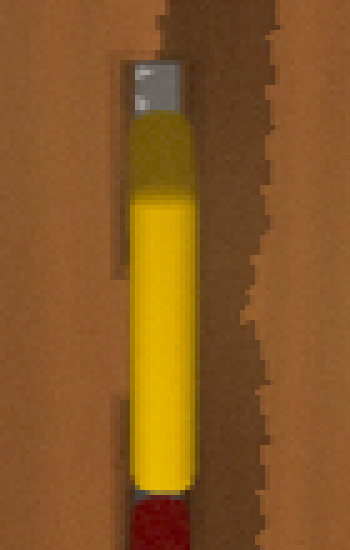

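```bash
python3 -m crank '[[0.3,0,0,0.24,0,-0.66,1],[0,0,0,0,0,0,1],[0,0,0,0,3,0,1],[0,0,0,0,3,0,1],[0,0,0,0,3,0,1],[0,0,0,0,0.6,0,1],[0,0,0,0,0,0,1],[0,0,0,0,0,0,1],[0,0,0,0,0,0,-1],[0,0,0,0,0,0,-1]]' 60; python3 - <<'E'
from h import *
st()
E
```

```text
clock: 2.7
eef_pos: [550.9, -324.8, 97.2]
tcp_rot: [-1.559, -0.002, -1.808]
contact_force: [-0.1, -0.4, -0.4]
opening: 0.748
t 2.7 p [ 550.868 -324.77    97.216] rpy [ -89.324   -0.104 -103.563] q [-0.536  0.53   1.718  0.002  0.882  1.27 ] F [-0.112 -0.42  -0.365] M [0.019 0.045 0.039] op 0.7477657434259504
```

```bash
python3 -m crank '[[-0.6,0,0,-0.3,0.45,-0.15,0.7],[0,0,0,0,0,0,0.7],[0,0,0,0,0,0,-1],[0,0,0,0,0,0,-1],[0,0,0,0,0,0,-1],[0,0,0,0,0,0,-1],[0,0,0,0,0,0,-1],[0,0,0,0,0,0,-1],[0,0,0,0,0,0,-1],[0,0,0,0,0,0,-1]]' 60; python3 - <<'E'
from h import *
st()
p,R,s=pose();im=cams.grab_frame("wrist");cv2.imwrite("pics/w2.png",im)
np.savez("w2.npz",p=p,R=R)
E
```

```text
clock: 3.53
eef_pos: [552.8, -322.6, 97.3]
tcp_rot: [-1.563, -0.004, -1.807]
contact_force: [0.4, 0.1, 0.5]
opening: 0.097
t 3.53 p [ 552.807 -322.589   97.287] rpy [ -89.563   -0.231 -103.55 ] q [-0.53   0.532  1.714 -0.002  0.887  1.279] F [0.444 0.087 0.525] M [0.037 0.011 0.016] op 0.096730188043204
```

View pics/w2.png

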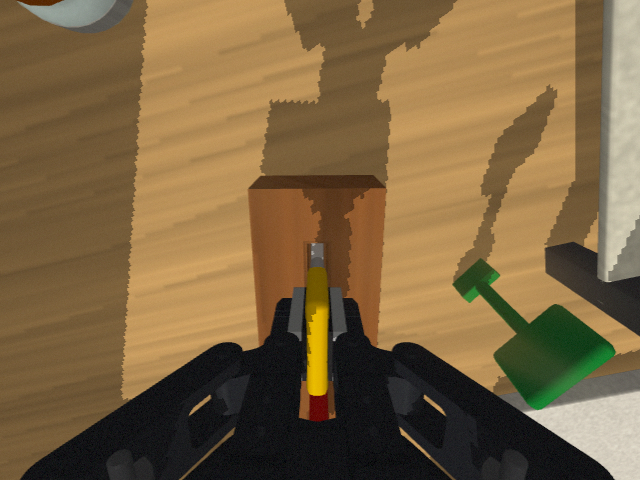

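```bash
python3 -m crank '[[0,0,0,0,-0.5,0,-1],[0,0,0,0,-1,0,-1],[0,0,0,0,-2,0,-1],[0,0,0,0,-2,0,-1],[0,0,0,0,-2,0,-1],[0,0,0,0,-2,0,-1],[0,0,0,0,-2,0,-1],[0,0,0,0,-2,0,-1],[0,0,0,0,-2,0,-1],[0,0,0,0,0,0,-1]]' 80; python3 - <<'E'
from h import *
st()
p,R,s=pose();im=cams.grab_frame("wrist");cv2.imwrite("pics/w3.png",im)
np.savez("w3.npz",p=p,R=R)
E
```

```text
clock: 4.42
eef_pos: [549.6, -320.5, 263.1]
tcp_rot: [-1.568, -0.003, -1.807]
contact_force: [0.1, -0.8, -0.4]
opening: 0.094
t 4.42 p [ 549.565 -320.517  263.069] rpy [ -89.839   -0.154 -103.554] q [-0.529  0.351  1.589 -0.002  1.198  1.279] F [ 0.06  -0.839 -0.376] M [-0.005 -0.084  0.016] op 0.09358188221155177
```

View pics/w3.png

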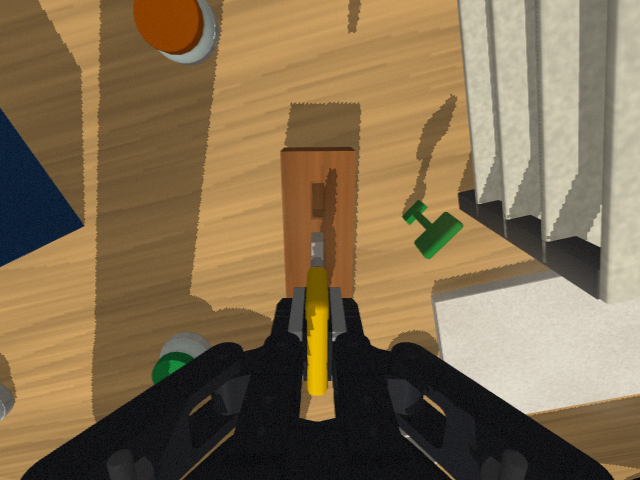

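```bash
python3 - <<'E'
from h import *
im=cv2.imread("pics/w3.png");c=im[220:400,290:345]
cv2.imwrite("pics/w3c.png",cv2.resize(c,None,fx=6,fy=6,interpolation=cv2.INTER_NEAREST)[:600])
cv2.imwrite("pics/w3d.png",cv2.resize(c,None,fx=6,fy=6,interpolation=cv2.INTER_NEAREST)[500:])
O=(np.zeros(3),np.eye(3))
# predicted with nominal: bow centre at y=-8-? 
for by in (-8,-3):
  for bz in (-2,0,2):
    f=lambda x,y,z: proj("wrist",np.array([x,y,z],float),O).round(1)
    print(by,bz,"bow top outer",f(0,by-18,bz+22),"bow top inner",f(0,by-18,bz-22),"bow low outer",f(0,by+18,bz+22),"bit top outer",f(0,by+70,bz+14),"tip outer",f(0,by+90,bz+14))
E
```

```text
-8 -2 bow top outer [319.2 309.4] bow top inner [319.  406.5] bow low outer [318.7 266.8] bit top outer [318.2 242.8] tip outer [318.1 232. ]
-8 0 bow top outer [319.2 304.4] bow top inner [319.  402.6] bow low outer [318.7 262.7] bit top outer [318.2 239.7] tip outer [318.1 229.2]
-8 2 bow top outer [319.2 299.4] bow top inner [319.  398.6] bow low outer [318.7 258.6] bit top outer [318.2 236.5] tip outer [318.1 226.3]
-3 -2 bow top outer [319.1 302.1] bow top inner [318.9 396.7] bow low outer [318.6 262.3] bit top outer [318.2 239.9] tip outer [318.1 229.6]
-3 0 bow top outer [319.1 297.3] bow top inner [318.9 392.9] bow low outer [318.6 258.3] bit top outer [318.2 236.9] tip outer [318.1 226.8]
-3 2 bow top outer [319.2 292.4] bow top inner [318.9 388.9] bow low outer [318.6 254.3] bit top outer [318.2 233.8] tip outer [318.1 224. ]
```

View pics/w3c.png

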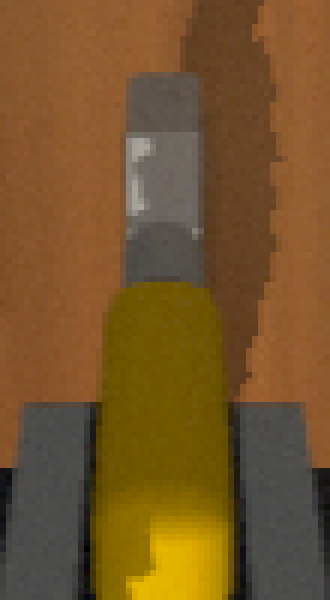

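View pics/w3d.png

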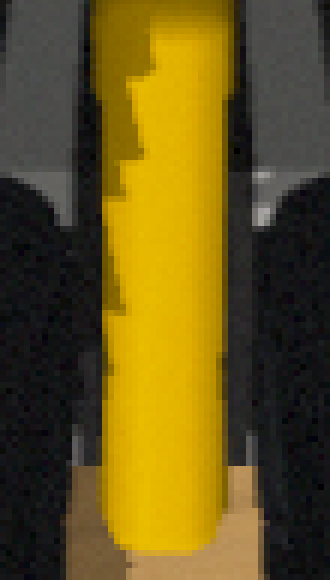

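```bash
cat >> h.py <<'E'
YAW=10.7
def frame(yaw=YAW):
    a=np.radians(yaw);Y=np.array([np.cos(a),np.sin(a),0]);cx=np.array([np.sin(a),-np.cos(a),0])
    t=np.radians(32);n=-np.sin(t)*cx+np.cos(t)*np.array([0,0,1.]);X=np.cross(Y,n)
    return X,Y,n,cx
def Rlock(yaw=YAW):
    X,Y,n,cx=frame(yaw);return np.c_[Y,-n,-X]
TIP=np.array([-.5,87,-3.3])
E
python3 - <<'E'
from h import *
X,Y,n,cx=frame();print(X,Y,n)
p,R,s=pose()
Rl=Rlock();rv=Ro.from_matrix(R.T@Rl).as_rotvec();print(np.degrees(rv))
Rh=R@Ro.from_rotvec(rv*.5).as_matrix()
plan(Rh,np.array([575,-60,340]),9)
K=np.array([612,124,128]);pt=K+n*70-Rl@TIP;print(pt)
print(np.linalg.inv(RT(Rh,[575,-60,340]))@RT(Rl,pt))
E=np.real(expm(logm(np.linalg.inv(RT(Rh,[575,-60,340]))@RT(Rl,pt))/9));print(np.degrees(Ro.from_matrix(E[:3,:3]).as_rotvec()),E[:3,3]/10)
E
```

```text
[ 0.157 -0.833  0.53 ] [0.983 0.186 0.   ] [-0.098  0.521  0.848]
[ -20.456 -110.855  -31.623]
total rot [-10.228 -55.428 -15.811] shift cm [-25.889  -7.941  -3.563]
row x9: [-1.14 -6.16 -1.76] [-2.778 -1.236  0.781] mm 31.39255105939036 deg 6.504361431692692
[596.525 208.593 259.395]
[[   0.537    0.309   -0.785 -189.965]
 [  -0.151    0.951    0.271   -5.304]
 [   0.83    -0.027    0.557  207.336]
 [   0.       0.       0.       1.   ]]
[-1.136 -6.159 -1.757] [-0.972 -0.489  3.076]
```

```bash
python3 -m crank '[[-1.1,-6.2,-1.8,-2.8,-1.2,0.8,-1],[-1.1,-6.2,-1.8,-2.8,-1.2,0.8,-1],[-1.1,-6.2,-1.8,-2.8,-1.2,0.8,-1],[-1.1,-6.2,-1.8,-2.8,-1.2,0.8,-1],[-1.1,-6.2,-1.8,-2.8,-1.2,0.8,-1],[-1.1,-6.2,-1.8,-2.8,-1.2,0.8,-1],[-1.1,-6.2,-1.8,-2.8,-1.2,0.8,-1],[-1.1,-6.2,-1.8,-2.8,-1.2,0.8,-1],[-1.1,-6.2,-1.8,-2.8,-1.2,0.8,-1],[-1.1,-6.2,-1.8,-1,-0.5,3,-1]]'; python3 - <<'E'
from h import *
st()
X,Y,n,cx=frame();Rl=Rlock()
K=np.array([612,124,128]);plan(Rl,K+n*70-Rl@TIP,9)
E
```

```text
clock: 5.3
eef_pos: [581.2, -25.2, 322.8]
tcp_rot: [-1.909, -0.147, -0.65]
contact_force: [1.2, -0.2, -1.4]
opening: 0.093
t 5.3 p [581.224 -25.152 322.815] rpy [-109.391   -8.442  -37.24 ] q [ 0.144  0.294  1.585 -0.342  1.421  0.898] F [ 1.192 -0.18  -1.391] M [ 0.229 -0.187  0.058] op 0.09259107807722818
total rot [ -8.315 -46.599 -13.601] shift cm [-13.718  -2.358  19.879]
row x9: [-0.92 -5.18 -1.51] [-0.626 -0.552  2.652] mm 27.80092273382996 deg 5.472241107322779
```

```bash
python3 -m crank '[[-0.9,-5.2,-1.5,-0.6,-0.6,2.7,-1],[-0.9,-5.2,-1.5,-0.6,-0.6,2.7,-1],[-0.9,-5.2,-1.5,-0.6,-0.6,2.7,-1],[-0.9,-5.2,-1.5,-0.6,-0.6,2.7,-1],[-0.9,-5.2,-1.5,-0.6,-0.6,2.7,-1],[-0.9,-5.2,-1.5,-0.6,-0.6,2.7,-1],[-0.9,-5.2,-1.5,-0.6,-0.6,2.7,-1],[-0.9,-5.2,-1.5,-0.6,-0.6,2.7,-1],[0,0,0,0,0,0,-1],[0,0,0,0,0,0,-1]]'; python3 - <<'E'
from h import *
st()
X,Y,n,cx=frame();Rl=Rlock()
K=np.array([612,124,128]);plan(Rl,K+n*70-Rl@TIP,3)
p,R,s=pose();im=cams.grab_frame("wrist");cv2.imwrite("pics/w4.png",im)
np.savez("w4.npz",p=p,R=R)
cv2.imwrite("pics/t4.png",cams.grab_frame("top"))
E
```

```text
clock: 6.13
eef_pos: [598.2, 205.5, 253.0]
tcp_rot: [-2.117, 0.005, 0.154]
contact_force: [-0.2, -0.7, -1.2]
opening: 0.092
t 6.13 p [598.176 205.492 253.035] rpy [-121.294    0.286    8.804] q [ 0.578  0.479  1.527 -0.498  1.407  0.575] F [-0.151 -0.665 -1.185] M [0.411 0.028 0.053] op 0.09172740704820592
total rot [-0.71  -1.464 -1.238] shift cm [-0.119 -0.715 -0.046]
row x3: [-0.24 -0.49 -0.41] [-0.038 -0.239 -0.016] mm 2.4220270613738983 deg 0.681586782899903
```

View pics/w4.png

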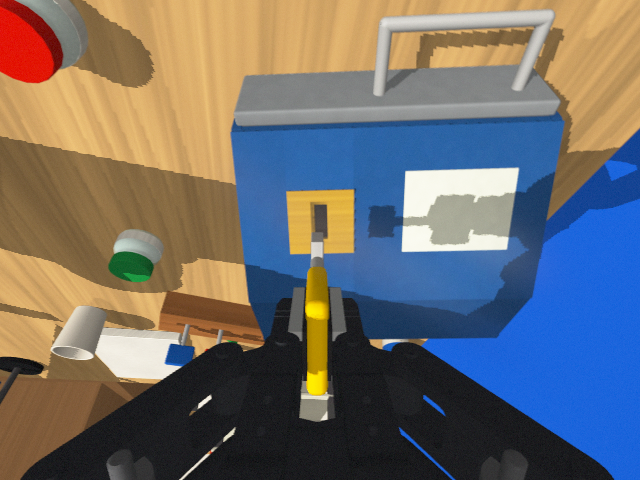

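View pics/t4.png

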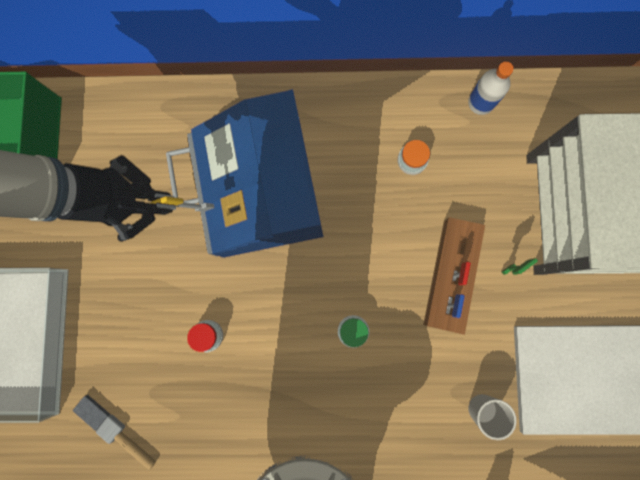

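```bash
python3 - <<'E'
from h import *
im=cv2.imread("pics/w4.png");c=im[175:275,270:370]
cv2.imwrite("pics/w4c.png",cv2.resize(c,None,fx=6,fy=6,interpolation=cv2.INTER_NEAREST))
c=im[110:345,225:570];cv2.imwrite("pics/w4d.png",cv2.resize(c,None,fx=2.3,fy=2.3,interpolation=cv2.INTER_CUBIC))
E
```

```text
(no output)
```

View pics/w4c.png

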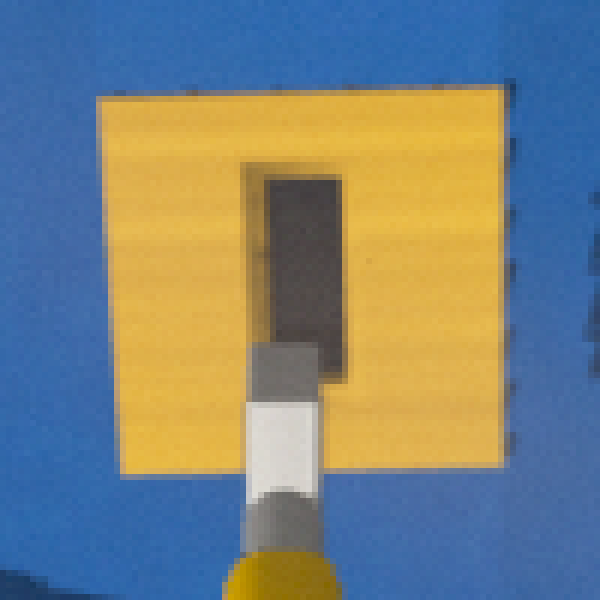

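View pics/w4d.png

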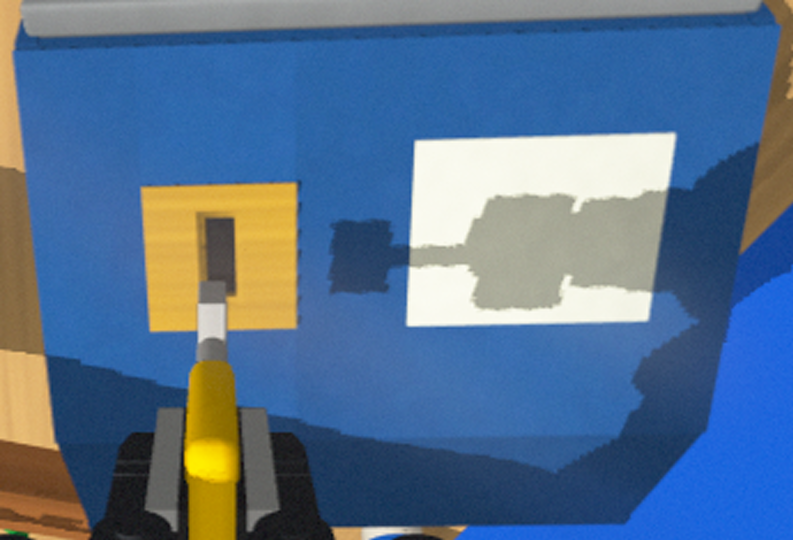

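```bash
python3 - <<'E'
from h import *
d=np.load("w4.npz");P=(d["p"],d["R"]);p,R=P
c=[(97,98),(505,86),(505,467),(120,477)]
px=[(270+(x)/6-.5,175+(y)/6-.5) for x,y in c]
X,Y,n,cx=frame()
for z in (122,126,130,134):
    q=[onplane("wrist",u,v,np.array([612,124,z]),n,P) for u,v in px]
    e=[q[1]-q[0],q[2]-q[1],q[2]-q[3],q[3]-q[0]]
    m=np.mean(q,0)
    print(z,"sides",[np.linalg.norm(k).round(1) for k in e],"dir of Y edges deg",[np.degrees(np.arctan2(k@-X,k@Y)).round(2) for k in (e[0],e[2])],"X edges",[np.degrees(np.arctan2(k@Y,k@-X)).round(2) for k in (e[1],e[3])],"centre",m)
K=cams.camera_info("wrist")["intrinsics"];H=cams.camera_info("wrist")["hand_eye"]
obj=np.array([[-28,28,0],[28,28,0],[28,-28,0],[-28,-28,0]],float)
n_,rv,tv,er=cv2.solvePnPGeneric(obj,np.array(px),K,None,flags=cv2.SOLVEPNP_IPPE_SQUARE)
F=np.diag([1,-1,-1.])
for a,b,e in zip(rv,tv,er):
    Rc=F@cv2.Rodrigues(a)[0];tc=F@b.ravel()
    w=R@(H[:3,:3]@tc+H[:3,3])+p; Rw=R@H[:3,:3]@Rc
    print("pnp",w,"normal",Rw[:,2],"vs",n,"Yax",Rw[:,0],e)
# front edge cabinet from crop d: (22,48)-(775,28)
# top cam re-evaluate
tc=((201,375),(270,347),(288,443),(216,468))
for z in (122,126,130,134):
    q=[onplane("top",160+(x+.5)/3.3-.5,85+(y+.5)/3.3-.5,np.array([612,124,z]),n) for x,y in tc]
    print("top",z,np.mean(q,0),[np.linalg.norm(q[i]-q[i-1]).round(1) for i in range(4)])
E
```

```text
122 sides [np.float64(57.6), np.float64(57.6), np.float64(57.8), np.float64(57.7)] dir of Y edges deg [np.float64(0.45), np.float64(0.59)] X edges [np.float64(179.55), np.float64(179.69)] centre [614.687 122.387 123.302]
126 sides [np.float64(56.9), np.float64(56.9), np.float64(57.1), np.float64(57.1)] dir of Y edges deg [np.float64(0.45), np.float64(0.59)] X edges [np.float64(179.55), np.float64(179.69)] centre [614.25  125.01  125.641]
130 sides [np.float64(56.3), np.float64(56.3), np.float64(56.4), np.float64(56.4)] dir of Y edges deg [np.float64(0.45), np.float64(0.59)] X edges [np.float64(179.55), np.float64(179.69)] centre [613.814 127.634 127.979]
134 sides [np.float64(55.6), np.float64(55.6), np.float64(55.7), np.float64(55.7)] dir of Y edges deg [np.float64(0.45), np.float64(0.59)] X edges [np.float64(179.55), np.float64(179.69)] centre [613.378 130.257 130.318]
pnp [613.628 128.893 129.099] normal [-0.09   0.522  0.848] vs [-0.098  0.521  0.848] Yax [ 0.982  0.187 -0.01 ] [0.032]
pnp [613.403 130.347 128.431] normal [-0.146  0.897  0.417] vs [-0.098  0.521  0.848] Yax [ 0.985  0.172 -0.024] [1.257]
top 122 [613.524 125.324 121.364] [np.float64(56.1), np.float64(56.1), np.float64(56.5), np.float64(57.5)]
top 126 [612.608 124.279 125.899] [np.float64(55.8), np.float64(55.8), np.float64(56.2), np.float64(57.2)]
top 130 [611.692 123.233 130.435] [np.float64(55.5), np.float64(55.5), np.float64(55.9), np.float64(56.9)]
top 134 [610.775 122.188 134.97 ] [np.float64(55.2), np.float64(55.2), np.float64(55.6), np.float64(56.6)]
```

```bash
sed -i 's/YAW=10.7/YAW=10.3/' h.py; python3 - <<'E'
from h import *
X,Y,n,cx=frame();Rl=Rlock();K=np.array([613.4,125.5,126.2])
pt=K+n*14-Rl@TIP;print(pt);plan(Rl,pt,5)
E
```

```text
[603.822 181.002 210.104]
total rot [-0.742 -1.263 -1.082] shift cm [0.198 4.95  0.204]
row x5: [-0.15 -0.25 -0.22] [0.033 0.99  0.046] mm 9.916986957114306 deg 0.36421342655028005
```

```bash
python3 -m crank '[[-0.2,-0.3,-0.3,0.05,0.9,0.05,-1],[-0.2,-0.3,-0.3,0.05,0.9,0.05,-1],[-0.2,-0.3,-0.3,0.05,0.9,0.05,-1],[-0.2,-0.3,-0.3,0.05,0.9,0.05,-1],[-0.2,-0.3,-0.2,0.05,0.9,0.05,-1],[0,0,0,0,0.1,0,-1],[0,0,0,0,0,0,-1],[0,0,0,0,0,0,-1],[0,0,0,0,0,0,-1],[0,0,0,0,0,0,-1]]'; python3 - <<'E'
from h import *
st()
X,Y,n,cx=frame();Rl=Rlock();K=np.array([613.4,125.5,126.2])
pt=K+n*14-Rl@TIP;plan(Rl,pt,1)
p,R,s=pose();im=cams.grab_frame("wrist");cv2.imwrite("pics/w5.png",im)
np.savez("w5.npz",p=p,R=R)
c=im[150:290,250:390];cv2.imwrite("pics/w5c.png",cv2.resize(c,None,fx=4.2,fy=4.2,interpolation=cv2.INTER_NEAREST))
tip=p+R@TIP;print("tip",tip,"rel slope X,Y,n",[(tip-K)@k for k in (X,Y,n)])
E
```

```text
clock: 7.07
eef_pos: [606.5, 174.3, 209.2]
tcp_rot: [-2.136, -0.005, 0.18]
contact_force: [-0.8, 1.0, -1.0]
opening: 0.095
t 7.07 p [606.485 174.316 209.246] rpy [-122.359   -0.261   10.288] q [ 0.544  0.506  1.598 -0.547  1.3    0.587] F [-0.845  0.994 -1.   ] M [0.342 0.122 0.046] op 0.09530915157901967
total rot [ 0.359 -0.149  0.214] shift cm [-0.142 -0.451  0.55 ]
row x1: [ 0.36 -0.15  0.21] [-0.142 -0.451  0.55 ] mm 7.248204439578166 deg 0.4439945037762199
tip [615.128 125.726 137.521] rel slope X,Y,n [np.float64(6.0727477442850875), np.float64(1.74096161461359), np.float64(9.55504597601643)]
```

View pics/w5c.png

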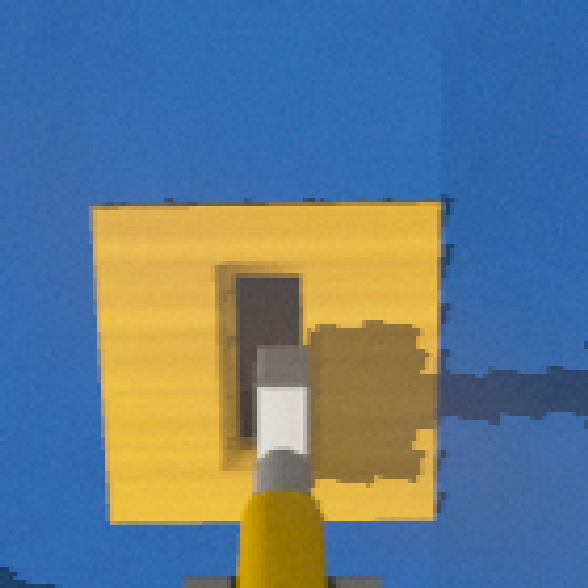

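```bash
python3 - <<'E'
from h import *
d=np.load("w5.npz");P=(d["p"],d["R"]);p,R=P
c=[(91,206),(443,202),(437,520),(109,523)]
px=[(250+x/4.2-.5,150+y/4.2-.5) for x,y in c]
X,Y,n,cx=frame()
for z in (124,126,128,130):
    q=[onplane("wrist",u,v,np.array([613.4,125.5,z]),n,P) for u,v in px]
    m=np.mean(q,0);e=[q[1]-q[0],q[2]-q[1],q[2]-q[3],q[3]-q[0]]
    tip=p+R@TIP
    print(z,m,[np.linalg.norm(k).round(1) for k in e],[np.degrees(np.arctan2(k@-X,k@Y)).round(2) for k in (e[0],e[2])],"tip rel",[((tip-m)@k).round(2) for k in (X,Y,n)])
O=(np.zeros(3),np.eye(3))
print("pred tip outer edge px",proj("wrist",TIP+[0,0,14],O),"obs", 250+283/4.2-.5,150+346/4.2-.5)
E
```

```text
124 [614.856 123.654 125.298] [np.float64(57.4), np.float64(57.4), np.float64(57.8), np.float64(57.2)] [np.float64(0.42), np.float64(0.27)] tip rel [np.float64(4.79), np.float64(0.64), np.float64(11.42)]
126 [614.61  125.061 126.405] [np.float64(57.0), np.float64(57.0), np.float64(57.4), np.float64(56.8)] [np.float64(0.42), np.float64(0.27)] tip rel [np.float64(5.41), np.float64(0.63), np.float64(9.72)]
128 [614.364 126.468 127.513] [np.float64(56.5), np.float64(56.5), np.float64(57.0), np.float64(56.4)] [np.float64(0.42), np.float64(0.27)] tip rel [np.float64(6.04), np.float64(0.62), np.float64(8.03)]
130 [614.118 127.875 128.62 ] [np.float64(56.1), np.float64(56.1), np.float64(56.5), np.float64(56.0)] [np.float64(0.42), np.float64(0.27)] tip rel [np.float64(6.66), np.float64(0.61), np.float64(6.33)]
pred tip outer edge px [314.684 230.31 ] obs 316.8809523809524 231.88095238095238
```

```bash
python3 - <<'E'
from h import *
np.set_printoptions(precision=5,suppress=True)
for k in range(2): print(cams.camera_info("wrist"))
O=(np.zeros(3),np.eye(3))
print(TIP,proj("wrist",np.array([0,87,10.7]),O),proj("wrist",np.array([-.5,87,10.7]),O),TIP+[0,0,14])
st()
E
```

```text
{'intrinsics': array([[344.65193,   0.     , 316.80271],
       [  0.     , 344.65193, 233.48789],
       [  0.     ,   0.     ,   1.     ]]), 'hand_eye': array([[   1.     ,    0.00082,   -0.00077,    0.74386],
       [  -0.001  ,    0.32899,   -0.94433, -132.57849],
       [  -0.00052,    0.94433,    0.32899,   84.93287],
       [   0.     ,    0.     ,    0.     ,    1.     ]])}
{'intrinsics': array([[344.65193,   0.     , 316.80271],
       [  0.     , 344.65193, 233.48789],
       [  0.     ,   0.     ,   1.     ]]), 'hand_eye': array([[   1.     ,    0.00082,   -0.00077,    0.74386],
       [  -0.001  ,    0.32899,   -0.94433, -132.57849],
       [  -0.00052,    0.94433,    0.32899,   84.93287],
       [   0.     ,    0.     ,    0.     ,    1.     ]])}
[-0.5 87.  -3.3] [315.42759 230.3096 ] [314.68409 230.31021] [-0.5 87.  10.7]
t 7.12 p [606.55328 174.40744 209.3363 ] rpy [-122.35826   -0.27192   10.29823] q [ 0.54423  0.50569  1.5979  -0.54745  1.29953  0.58659] F [-0.99316 -0.00337 -1.38677] M [0.41768 0.064   0.02592] op 0.0974467829035242
```

```bash
python3 -m crank '[[0.2,0,0.1,-0.1,-0.1,0.3,-1],[0.2,0,0.1,-0.1,-0.1,0.3,-1],[0,0,0,0,0,0.1,-1],[0,0,0,0,0,0,-1],[0,0,0,0,0,0,-1],[0,0,0,0,0,0,-1],[0,0,0,0,0,0,-1],[0,0,0,0,0,0,-1],[0,0,0,0,0,0,-1],[0,0,0,0,0,0,-1]]'; python3 - <<'E'
from h import *
st()
d=np.load("w5.npz")
p,R,s=pose();print("moved in tool axes",R.T@(p-d["p"]));im=cams.grab_frame("wrist");cv2.imwrite("pics/w6.png",im)
np.savez("w6.npz",p=p,R=R)
X,Y,n,cx=frame();plan(Rlock(),p,1)
c=im[150:290,250:390];cv2.imwrite("pics/w6c.png",cv2.resize(c,None,fx=4.2,fy=4.2,interpolation=cv2.INTER_NEAREST))
E
```

```text
clock: 7.95
eef_pos: [603.4, 183.0, 208.2]
tcp_rot: [-2.127, -0.004, 0.179]
contact_force: [-0.4, 0.2, -0.9]
opening: 0.089
t 7.95 p [603.367 183.01  208.225] rpy [-121.861   -0.203   10.253] q [ 0.554  0.507  1.594 -0.536  1.302  0.591] F [-0.368  0.153 -0.933] M [0.402 0.083 0.031] op 0.08932269552811581
moved in tool axes [-1.524 -3.946  8.273]
total rot [-0.138 -0.149  0.144] shift cm [ 0.001 -0.003 -0.001]
row x1: [-0.14 -0.15  0.14] [ 0.001 -0.003 -0.001] mm 0.03322129582829522 deg 0.24890954444380095
```

View pics/w6c.png

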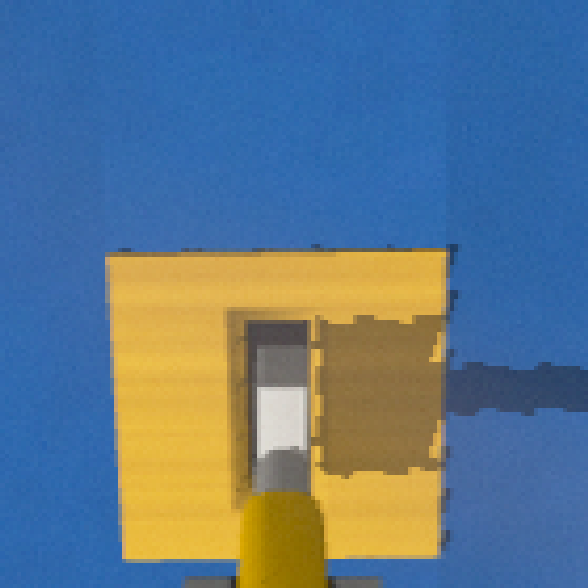

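```bash
cat > rel.py <<'E'
from h import *
def rel(f,c,sc,off,tipu,tipv,dep=87):
    d=np.load(f);P=(d["p"],d["R"]);p,R=P
    px=[(off[0]+x/sc-.5,off[1]+y/sc-.5) for x,y in c]
    X,Y,n,cx=frame()
    # tip outer edge mid: on tool plane y=dep
    O=(np.zeros(3),np.eye(3))
    e=onplane("wrist",off[0]+tipu/sc-.5,off[1]+tipv/sc-.5,np.array([0,dep,0.]),np.array([0,1.,0]),O)
    t=e-[0,0,14];print("tip in tool",t);tip=p+R@t
    for z in (124,126,128,130):
        q=[onplane("wrist",u,v,np.array([613.4,125.5,z]),n,P) for u,v in px]
        m=np.mean(q,0);e=[q[1]-q[0],q[2]-q[1],q[2]-q[3],q[3]-q[0]]
        print(z,m,[np.linalg.norm(k).round(1) for k in e],"tip rel",[((tip-m)@k).round(2) for k in (X,Y,n)])
E
python3 - <<'E'
from rel import *
rel("w6.npz",[(106,255),(449,249),(441,556),(122,560)],4.2,(250,150),283,346)
E
```

```text
tip in tool [ 0.977 87.    -4.409]
124 [614.8   123.626 125.309] [np.float64(57.6), np.float64(57.3), np.float64(57.7), np.float64(57.0)] tip rel [np.float64(-3.14), np.float64(0.56), np.float64(15.35)]
126 [614.538 125.064 126.395] [np.float64(57.2), np.float64(56.9), np.float64(57.2), np.float64(56.6)] tip rel [np.float64(-2.48), np.float64(0.56), np.float64(13.66)]
128 [614.277 126.501 127.482] [np.float64(56.7), np.float64(56.5), np.float64(56.8), np.float64(56.2)] tip rel [np.float64(-1.81), np.float64(0.56), np.float64(11.96)]
130 [614.016 127.939 128.569] [np.float64(56.3), np.float64(56.0), np.float64(56.4), np.float64(55.8)] tip rel [np.float64(-1.15), np.float64(0.56), np.float64(10.27)]
```

```bash
python3 -m crank '[[-0.1,-0.1,0.1,-0.06,0,-0.2,-1],[0,0,0,0,0.2,0,-1],[0,0,0,0,0.2,0,-1],[0,0,0,0,0.2,0,-1],[0,0,0,0,0.2,0,-1],[0,0,0,0,0,0,-1],[0,0,0,0,0,0,-1],[0,0,0,0,0,0,-1],[0,0,0,0,0,0,-1],[0,0,0,0,0,0,-1]]'; python3 - <<'E'
from h import *
st()
d=np.load("w6.npz")
p,R,s=pose();print("moved in tool axes",R.T@(p-d["p"]));im=cams.grab_frame("wrist");cv2.imwrite("pics/w7.png",im)
np.savez("w7.npz",p=p,R=R)
X,Y,n,cx=frame();plan(Rlock(),p,1)
c=im[150:290,250:390];cv2.imwrite("pics/w7c.png",cv2.resize(c,None,fx=4.2,fy=4.2,interpolation=cv2.INTER_NEAREST))
E
```

```text
clock: 8.83
eef_pos: [603.8, 176.0, 201.6]
tcp_rot: [-2.129, -0.0, 0.179]
contact_force: [-0.0, -0.3, -1.2]
opening: 0.093
t 8.83 p [603.801 175.97  201.565] rpy [-121.987   -0.018   10.262] q [ 0.545  0.512  1.605 -0.541  1.289  0.59 ] F [-0.004 -0.336 -1.181] M [0.371 0.062 0.028] op 0.09303098655281176
moved in tool axes [-0.83   9.36  -2.413]
total rot [-0.015 -0.044  0.001] shift cm [-0.004  0.004  0.001]
row x1: [-0.01 -0.04  0.  ] [-0.004  0.004  0.001] mm 0.058356534620676484 deg 0.04638949719276344
```

View pics/w7c.png

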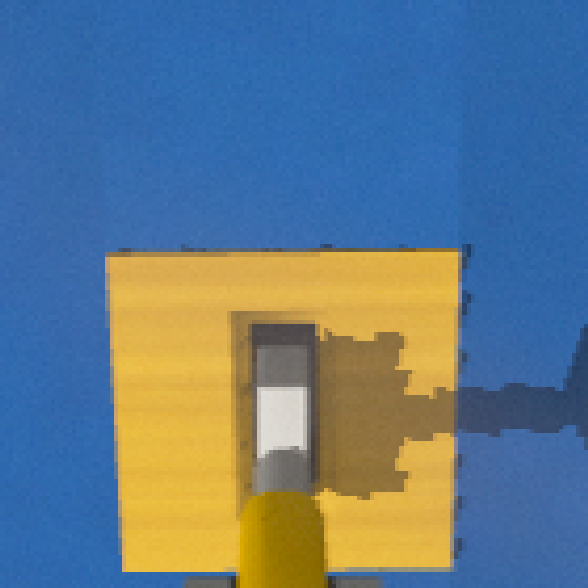

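```bash
python3 - <<'E'
from rel import *
rel("w7.npz",[(106,255),(461,250),(454,568),(122,570)],4.2,(250,150),283,346)
E
```

```text
tip in tool [ 0.974 87.    -4.414]
124 [614.779 123.556 125.35 ] [np.float64(57.2), np.float64(57.2), np.float64(57.8), np.float64(56.7)] tip rel [np.float64(-0.62), np.float64(-0.47), np.float64(6.0)]
126 [614.512 125.003 126.43 ] [np.float64(56.8), np.float64(56.8), np.float64(57.4), np.float64(56.3)] tip rel [np.float64(0.06), np.float64(-0.46), np.float64(4.3)]
128 [614.244 126.451 127.51 ] [np.float64(56.4), np.float64(56.3), np.float64(56.9), np.float64(55.9)] tip rel [np.float64(0.74), np.float64(-0.46), np.float64(2.61)]
130 [613.976 127.898 128.59 ] [np.float64(55.9), np.float64(55.9), np.float64(56.5), np.float64(55.5)] tip rel [np.float64(1.41), np.float64(-0.45), np.float64(0.91)]
```

```bash
python3 -m crank '[[0,0,0,0.03,0.2,0,-1],[0,0,0,0,0.3,0,-1],[0,0,0,0,0.3,0,-1],[0,0,0,0,0.3,0,-1],[0,0,0,0,0.3,0,-1],[0,0,0,0,0.3,0,-1],[0,0,0,0,0,0,-1],[0,0,0,0,0,0,-1],[0,0,0,0,0,0,-1],[0,0,0,0,0,0,-1]]' 100; python3 - <<'E'
from h import *
st()
d=np.load("w7.npz")
p,R,s=pose();print("moved in tool axes",R.T@(p-d["p"]));im=cams.grab_frame("wrist");cv2.imwrite("pics/w8.png",im)
np.savez("w8.npz",p=p,R=R);print("F tool",R.T@s["contact_force"])
X,Y,n,cx=frame();plan(Rlock(),p,1)
c=im[150:330,250:390];cv2.imwrite("pics/w8c.png",cv2.resize(c,None,fx=3.3,fy=3.3,interpolation=cv2.INTER_NEAREST))
E
```

```text
clock: 9.72
eef_pos: [605.8, 166.0, 185.2]
tcp_rot: [-2.129, 0.0, 0.179]
contact_force: [1.4, 0.1, -1.5]
opening: 0.091
t 9.72 p [605.813 165.98  185.24 ] rpy [-121.997    0.008   10.254] q [ 0.531  0.525  1.623 -0.551  1.256  0.597] F [ 1.429  0.12  -1.465] M [0.424 0.07  0.03 ] op 0.0905736879858548
moved in tool axes [ 0.205 19.243  0.009]
F tool [1.428 1.314 0.661]
total rot [-0.007 -0.036 -0.025] shift cm [-0.004  0.004  0.001]
row x1: [-0.01 -0.04 -0.03] [-0.004  0.004  0.001] mm 0.06136995101329112 deg 0.04473860796094859
```

View pics/w8c.png

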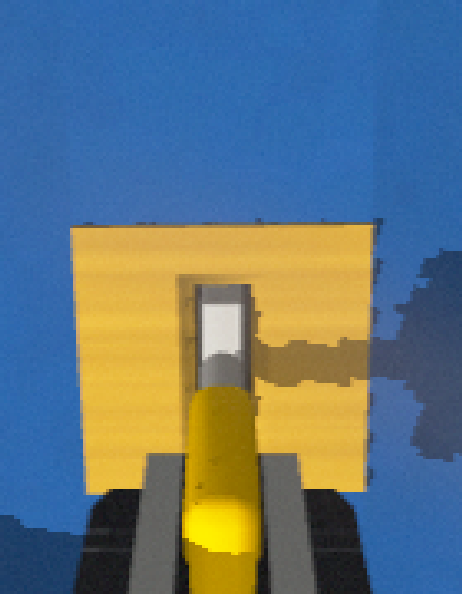

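```bash
python3 -m crank '[[0,0,0,0,0.2,0,-1],[0,0,0,0,0.3,0,-1],[0,0,0,0,0.3,0,-1],[0,0,0,0,0.2,0,-1],[0,0,0,0,0.2,0,-1],[0,0,0,0,0.2,0,-1],[0,0,0,0,0.2,0,-1],[0,0,0,0,0.2,0,-1],[0,0,0,0,0.1,0,-1],[0,0,0,0,0,0,-1]]'; python3 - <<'E'
from h import *
st()
d=np.load("w7.npz")
p,R,s=pose();print("moved in tool axes",R.T@(p-d["p"]));im=cams.grab_frame("wrist");cv2.imwrite("pics/w9.png",im)
np.savez("w9.npz",p=p,R=R);print("F tool",R.T@s["contact_force"])
c=im[150:330,250:390];cv2.imwrite("pics/w9c.png",cv2.resize(c,None,fx=3.3,fy=3.3,interpolation=cv2.INTER_NEAREST))
E
```

```text
clock: 10.6
eef_pos: [608.2, 159.2, 174.1]
tcp_rot: [-2.126, -0.006, 0.178]
contact_force: [0.6, -0.3, -0.9]
opening: 0.085
t 10.6 p [608.187 159.249 174.06 ] rpy [-121.82    -0.317   10.174] q [ 0.52   0.534  1.636 -0.558  1.227  0.604] F [ 0.636 -0.305 -0.908] M [ 0.397  0.103 -0.053] op 0.0854115305264638
moved in tool axes [ 1.211 32.463 -0.138]
F tool [0.568 0.992 0.13 ]
```

View pics/w9c.png

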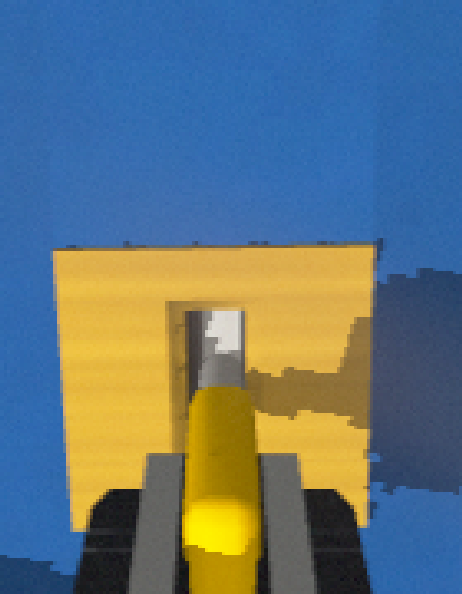

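```bash
python3 -m crank '[[0,0,0,-0.08,0.1,0,-1],[0,0,0,0,0.2,0,-1],[0,0,0,0,0.2,0,-1],[0,0,0,0,0.2,0,-1],[0,0,0,0,0.2,0,-1],[0,0,0,0,0.2,0,-1],[0,0,0,0,0.2,0,-1],[0,0,0,0,0.2,0,-1],[0,0,0,0,0.2,0,-1],[0,0,0,0,0.2,0,-1]]'; python3 - <<'E'
from h import *
st()
d=np.load("w7.npz")
p,R,s=pose();print("moved in tool axes",R.T@(p-d["p"]));print("F tool",R.T@s["contact_force"])
plan(Rlock(),p,1)
E
```

```text
clock: 11.48
eef_pos: [608.7, 158.8, 173.9]
tcp_rot: [-2.12, -0.016, 0.172]
contact_force: [-8.5, 9.3, 16.1]
opening: 0.089
t 11.48 p [608.664 158.774 173.87 ] rpy [-121.455   -0.927    9.859] q [ 0.517  0.53   1.642 -0.557  1.217  0.613] F [-8.521  9.297 16.057] M [-0.169  1.407 -0.795] op 0.08941090173196287
moved in tool axes [ 1.398 32.923 -0.696]
F tool [ -6.543 -19.33    0.623]
total rot [-0.541 -0.863  0.557] shift cm [ 0.  0. -0.]
row x1: [-0.54 -0.86  0.56] [ 0.  0. -0.] mm 1.4210854715201997e-14 deg 1.1608552394779554
```

```bash
python3 -m crank '[[-0.5,-0.8,0.5,-0.12,0,0.05,-1],[0,0,0,-0.03,0,0,-1],[0,0,0,0,0,0,-1],[0,3,0,0.02,0.03,0,-1],[0,6,0,0.04,0.03,0,-1],[0,6,0,0.04,0.03,0,-1],[0,6,0,0.04,0.03,0,-1],[0,0,0,0,0,0,-1],[0,0,0,0,0,0,-1],[0,0,0,0,0,0,-1]]'; python3 - <<'E'
from h import *
st()
p,R,s=pose();im=cams.grab_frame("wrist");cv2.imwrite("pics/w10.png",im)
print("F tool",R.T@s["contact_force"],"M",R.T@s["wrist_torque"])
print("rot rel lock",np.degrees(Ro.from_matrix(Rlock().T@R).as_rotvec()))
d=np.load("w7.npz");print("axis pt",Rlock().T@(p+R@[0,87,-3.5]-d["p"]-d["R"]@[0,87,-3.5]))
E
```

```text
clock: 12.32
eef_pos: [609.0, 159.1, 173.8]
tcp_rot: [-2.095, -0.2, -0.148]
contact_force: [-2.0, 3.5, 4.7]
opening: 0.09
t 12.32 p [608.951 159.07  173.832] rpy [-120.014  -11.461   -8.48 ] q [ 0.519  0.536  1.634 -0.558  1.23   0.982] F [-2.043  3.501  4.655] M [ 0.292  0.404 -0.218] op 0.09018586420660253
F tool [-1.562 -5.969  0.203] M [0.182 0.003 0.513]
rot rel lock [ 0.084 21.892 -0.093]
axis pt [ 0.913 32.823  0.145]
```

View pics/w10.png

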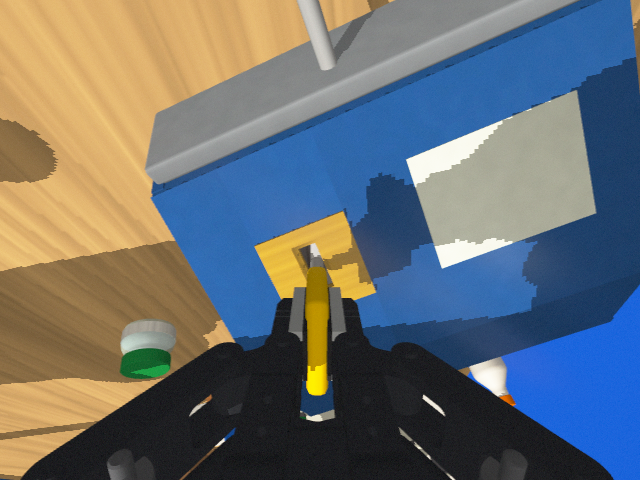

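```bash
python3 -m crank '[[0,6,0,0.02,0.03,0,-1],[0,6,0,0.04,0.03,0,-1],[0,6,0,0.04,0.03,0,-1],[0,6,0,0.04,0.03,0,-1],[0,6,0,0.04,0.03,0,-1],[0,6,0,0.04,0.03,0,-1],[0,6,0,0.04,0.03,0,-1],[0,6,0,0.04,0.03,0,-1],[0,0,0,0,0,0,-1],[0,0,0,0,0,0,-1]]'; python3 - <<'E'
from h import *
st()
p,R,s=pose()
print("F tool",R.T@s["contact_force"],"M",R.T@s["wrist_torque"])
print("rot rel lock",np.degrees(Ro.from_matrix(Rlock().T@R).as_rotvec()))
d=np.load("w7.npz");print("axis pt",Rlock().T@(p+R@[0,87,-3.5]-d["p"]-d["R"]@[0,87,-3.5]))
E
```

```text
clock: 13.2
eef_pos: [611.3, 157.6, 175.1]
tcp_rot: [-1.767, -0.525, -1.008]
contact_force: [-3.0, 2.7, 3.3]
opening: 0.088
t 13.2 p [611.314 157.577 175.067] rpy [-101.249  -30.059  -57.779] q [ 0.516  0.536  1.63  -0.559  1.23   1.836] F [-2.954  2.651  3.254] M [ 0.325  0.301 -0.146] op 0.08796959774030148
F tool [-1.675 -4.426 -1.988] M [-0.143 -0.001  0.444]
rot rel lock [ 0.166 71.148 -0.065]
axis pt [ 1.013 32.781  0.045]
```

```bash
python3 -m crank '[[0,3,0,0.02,0.02,0,-1],[0,3,0,0.02,0.02,0,-1],[0,3,0,0.02,0.02,0,-1],[0,3,0,0.02,0.02,0,-1],[0,0,0,0,0,0,-1],[0,0,0,0,0,0,-1],[0,0,0,0,0,0,-1],[0,0,0,0,0,0,-1],[0,0,0,0,0,0,-1],[0,0,0,0,0,0,-1]]'; cat > c.py <<'E'
from h import *
st()
p,R,s=pose()
print("F tool",R.T@s["contact_force"],"M",R.T@s["wrist_torque"])
print("rot rel lock",np.degrees(Ro.from_matrix(Rlock().T@R).as_rotvec()))
d=np.load("w7.npz");print("axis pt",Rlock().T@(p+R@[0,87,-3.5]-d["p"]-d["R"]@[0,87,-3.5]))
E
python3 c.py
```

```text
clock: 14.03
eef_pos: [611.6, 157.1, 175.4]
tcp_rot: [-1.656, -0.551, -1.225]
contact_force: [-2.4, 2.5, 4.5]
opening: 0.084
t 14.03 p [611.567 157.12  175.382] rpy [-94.856 -31.597 -70.175] q [ 0.515  0.536  1.63  -0.56   1.23   2.024] F [-2.446  2.541  4.494] M [0.233 0.523 0.088] op 0.08446838664960456
F tool [-0.388 -5.373 -1.901] M [-0.306 -0.324  0.37 ]
rot rel lock [ 0.177 81.898 -0.087]
axis pt [ 1.069 32.777  0.064]
```

```bash
python3 -m crank '[[0,3,0,0.02,0.02,0,-1],[0,3,0,0,0,0,-1],[0,3,0,0,0,0,-1],[0,3,0,0,0,0,-1],[0,3,0,0,0,0,-1],[0,2,0,0,0,0,-1],[0,2,0,0,0,0,-1],[0,2,0,0,0,0,-1],[0,2,0,0,0,0,-1],[0,2,0,0,0,0,-1]]' 110;python3 c.py
python3 - <<'E'
from h import *
im=cams.grab_frame("wrist");cv2.imwrite("pics/w11.png",im)
c=im[150:330,250:390];cv2.imwrite("pics/w11c.png",cv2.resize(c,None,fx=3.3,fy=3.3,interpolation=cv2.INTER_NEAREST))
E
```

```text
clock: 14.87
eef_pos: [610.7, 157.0, 175.7]
tcp_rot: [-1.404, -0.549, -1.686]
contact_force: [-1.7, 3.7, 7.5]
opening: 0.089
t 14.87 p [610.722 157.046 175.73 ] rpy [-80.454 -31.456 -96.621] q [ 0.522  0.536  1.635 -0.574  1.232  2.429] F [-1.728  3.689  7.515] M [-0.3    3.447  4.433] op 0.08869892342448871
F tool [ 0.966 -8.46  -0.749] M [-0.578 -5.588  0.234]
rot rel lock [ -0.051 104.371  -1.021]
axis pt [ 0.818 32.461  0.097]
```

View pics/w11.png

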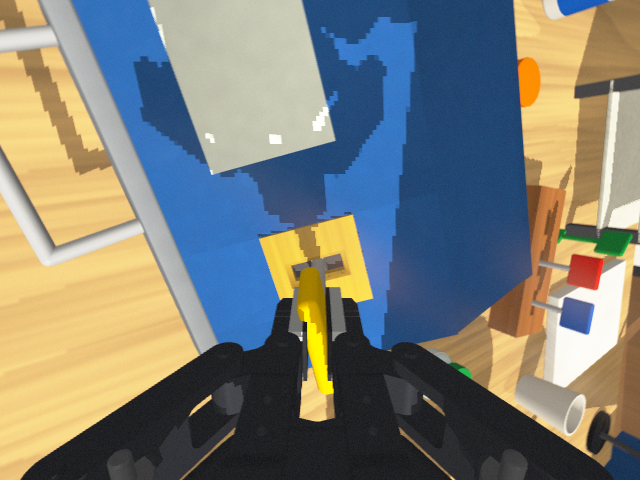

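```bash
python3 -m crank '[[0,-3,0,0,0,0,-0.9],[0,-3,0,0,0,0,-0.5],[0,0,0,0,0,0,0],[0,0,0,0,0,0,0.5],[0,0,0,0,0,0,0.5],[0,0,0,0,0,0,0.5],[0,0,0,0,0,0,0.5],[0,0,0,0,0,0,0.5],[0,0,0,0,0,0,0.5],[0,0,0,0,0,0,0.5]]' 60;python3 c.py
python3 - <<'E'
from h import *
im=cams.grab_frame("wrist");cv2.imwrite("pics/w12.png",im)
E
```

```text
clock: 15.75
eef_pos: [610.5, 155.3, 173.5]
tcp_rot: [-1.473, -0.568, -1.557]
contact_force: [0.7, -0.2, 0.3]
opening: 0.751
t 15.75 p [610.466 155.252 173.479] rpy [-84.409 -32.526 -89.193] q [ 0.521  0.539  1.638 -0.578  1.23   2.321] F [ 0.666 -0.175  0.265] M [0.245 0.034 0.005] op 0.7509563607565699
F tool [ 0.298 -0.059  0.673] M [-0.023  0.003  0.246]
rot rel lock [-0.321 97.986 -1.145]
axis pt [ 0.08  35.271 -0.886]
```

View pics/w12.png

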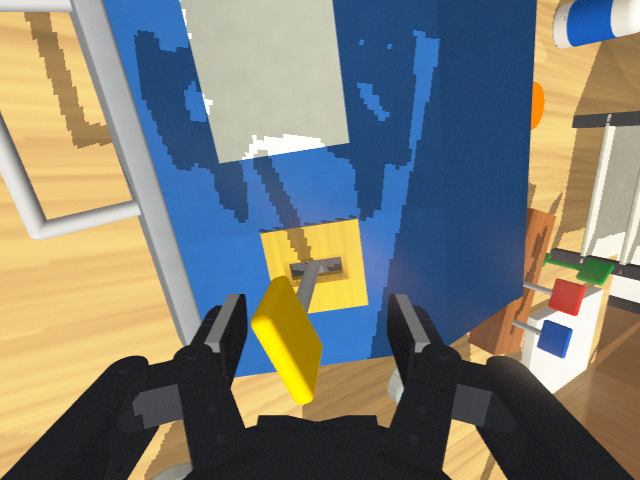

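```bash
python3 -m crank '[[0,0,0,-0.4,0,0,1],[0,0,0,-0.4,0,0,1],[0,0,0,0,-0.3,0,1],[0,0,0,0,-1,0,1],[0,0,0,0,-1.5,0,1],[0,0,0,0,-2,0,1],[0,0,0,0,-2,0,1],[0,0,0,0,-2,0,1],[0,0,0,0,-2,0,1],[0,0,0,0,0,0,1]]' 60;python3 c.py
python3 - <<'E'
from h import *
p,R,s=pose();np.savez("w13.npz",p=p,R=R)
im=cams.grab_frame("wrist");cv2.imwrite("pics/w13.png",im)
cv2.imwrite("pics/t13.png",cams.grab_frame("top"))
E
```

```text
clock: 16.63
eef_pos: [597.3, 225.1, 265.9]
tcp_rot: [-1.476, -0.567, -1.556]
contact_force: [0.7, 0.3, 0.8]
opening: 0.997
t 16.63 p [597.297 225.106 265.857] rpy [-84.552 -32.509 -89.13 ] q [ 0.618  0.482  1.504 -0.522  1.437  2.292] F [0.748 0.295 0.757] M [ 0.215  0.034 -0.001] op 0.9970539770260105
F tool [ 0.168 -0.716  0.824] M [-0.026  0.005  0.216]
rot rel lock [-0.384 97.937 -1.035]
axis pt [ -0.547 -80.743  10.495]
```

View pics/w13.png

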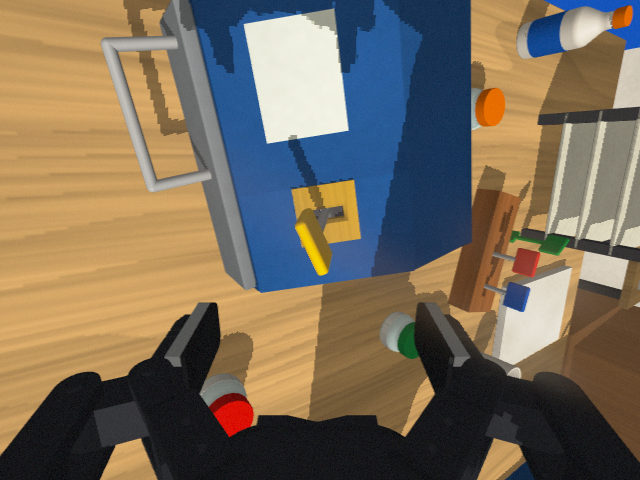

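View pics/t13.png

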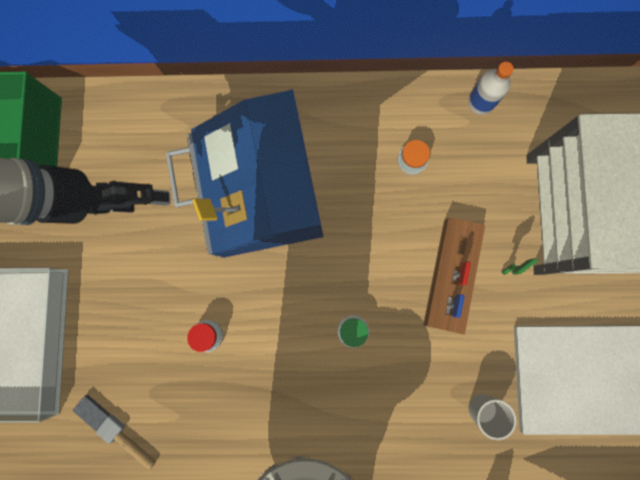

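```bash
python3 - <<'E'
from h import *
T=cv2.imread("pics/t13.png");W=cv2.imread("pics/w13.png")
d=np.load("w13.npz");P=(d["p"],d["R"])
o=[]
for im,(x0,y0,x1,y1),nm in ((T,(188,190,218,222),"top"),(W,(285,195,335,285),"wrist")):
    m=mask(im,24,31,190,90);mm=np.zeros_like(m);mm[y0:y1,x0:x1]=m[y0:y1,x0:x1]
    for b in blobs(mm,20): print(nm,b)
    c=im[y0-15:y1+15,x0-15:x1+25];cv2.imwrite(f"pics/c13{nm}.png",cv2.resize(c,None,fx=6,fy=6,interpolation=cv2.INTER_NEAREST)[:600])
E
```

```text
wrist (array([296, 225,  31,  50, 454], dtype=int32), array([311.584, 250.465]))
```

View pics/c13top.png

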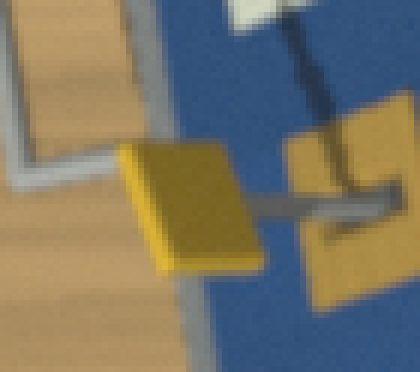

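View pics/c13wrist.png

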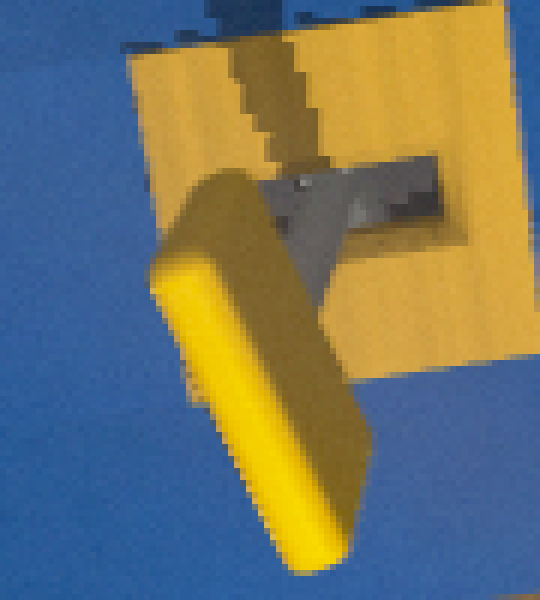

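```bash
python3 - <<'E'
from h import *
d=np.load("w13.npz");P=(d["p"],d["R"]);X,Y,n,cx=frame();K=np.array([613.9,126.5,127])
b,e=tri([ray("top",205.1,209.1),ray("wrist",313.5,241.9,P)]);print(b,e)
v=b-K;print([v@k for k in (X,Y,n)],np.linalg.norm(v),"tilt",np.degrees(np.arccos(v@n/np.linalg.norm(v))))
# slot from this view
for u,v_ in ((270+260/6,180+182/6),(270+440/6,180+157/6),(270+440/6,180+240/6)): print([ (onplane("wrist",u,v_,K,n,P)-K)@k for k in (X,Y)])
E
```

```text
[602.807 165.684 168.014] [np.float64(0.6072418065171941), np.float64(0.6072418065171299)]
[np.float64(-12.642056174513838), np.float64(-3.9080873559999794), np.float64(56.26228754093274)] 57.797402454092044 tilt 13.234876069045773
[np.float64(-11.363045631634485), np.float64(5.4742865223313135)]
[np.float64(16.147125640755004), np.float64(5.451147468144917)]
[np.float64(14.651487894746907), np.float64(-7.550401804556317)]
```

```bash
python3 - <<'E'
from h import *
d=np.load("w13.npz");P=(d["p"],d["R"]);X,Y,n,cx=frame()
a=onz("wrist",105,43,55,P);b=onz("wrist",152,188,55,P)
print(a,b,(a+b)/2,np.linalg.norm(a-b),np.degrees(np.arctan2(*(a-b)[[1,0]])))
t=np.radians(20);z=np.array([0,0,1.])
Rh=np.c_[cx*np.cos(t)+z*np.sin(t),np.sin(t)*cx-np.cos(t)*z,Y]
B=np.array([692,268.5,55])
pt=B+Rh[:,1]*(8-110);print(pt);plan(Rh,pt,7)
plan(Rh,B+Rh[:,1]*8,7)
E
```

```text
[747.618 283.342  55.   ] [637.19  260.593  55.   ] [692.404 271.968  55.   ] 112.74697190936618 11.640577682772921
[685.762 302.824 150.849]
total rot [-1.054 -7.815 12.973] shift cm [-12.627   6.009   8.54 ]
row x7: [-0.15 -1.12  1.85] [-1.643  1.02   1.33 ] mm 23.46834720853678 deg 2.168874887129418
total rot [-1.054 -7.815 12.973] shift cm [-15.075  16.727   8.171]
row x7: [-0.15 -1.12  1.85] [-1.845  2.581  1.308] mm 34.318694545123904 deg 2.1688748871294172
```

```bash
python3 -m crank '[[-0.2,-1.1,1.9,-1.7,1,1.3,0],[-0.2,-1.1,1.9,-1.7,1,1.3,0],[-0.2,-1.1,1.9,-1.7,1,1.3,0],[-0.2,-1.1,1.9,-1.7,1,1.3,0],[-0.2,-1.1,1.9,-1.7,1,1.3,0],[-0.2,-1.1,1.9,-1.7,1,1.3,0],[-0.2,-1.1,1.9,-1.7,0.8,1.3,0],[0,0,0,0,0,0,0],[0,0,0,0,0,0,0],[0,0,0,0,0,0,0]]' 60;python3 c.py
python3 - <<'E'
from h import *
p,R,s=pose();np.savez("w14.npz",p=p,R=R)
im=cams.grab_frame("wrist");cv2.imwrite("pics/w14.png",im)
E
```

```text
clock: 17.57
eef_pos: [680.8, 302.4, 135.8]
tcp_rot: [-1.594, -0.34, -1.387]
contact_force: [0.7, -0.3, -0.2]
opening: 0.501
t 17.57 p [680.795 302.411 135.771] rpy [-91.354 -19.472 -79.455] q [ 0.551  0.712  1.329 -0.323  1.266  2.065] F [ 0.684 -0.324 -0.245] M [ 0.165 -0.009 -0.032] op 0.5007149280221077
F tool [0.337 0.364 0.622] M [0.026 0.04  0.161]
rot rel lock [ 8.85  89.236 10.799]
axis pt [ 92.94   -4.997 151.001]
```

View pics/w14.png

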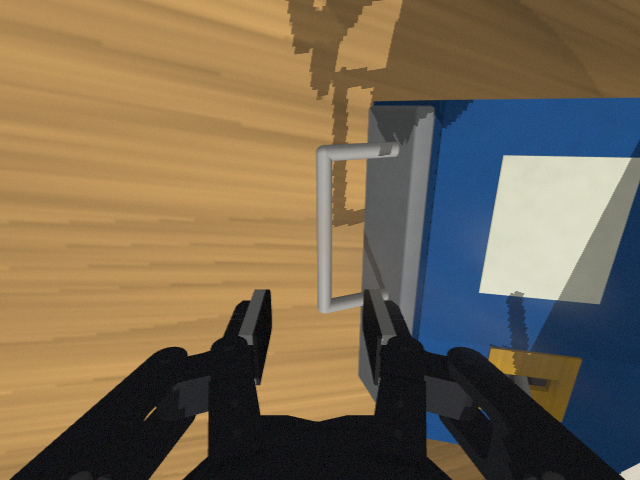

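```bash
cat >> h.py <<'E'
def Rhan():
    X,Y,n,cx=frame();t=np.radians(20);z=np.array([0,0,1.])
    return np.c_[cx*np.cos(t)+z*np.sin(t),np.sin(t)*cx-np.cos(t)*z,Y]
E
python3 - <<'E'
from h import *
d=np.load("w14.npz");P=(d["p"],d["R"])
a=onz("wrist",323,152,55,P);b=onz("wrist",324.5,306,55,P);m=(a+b)/2
print(a,b,m,np.linalg.norm(a-b))
Rh=Rhan()
plan(Rh,m+Rh[:,1]*8,7);plan(Rh,m-Rh[:,1]*40,5)
E
```

```text
[747.001 281.778  55.   ] [638.432 259.653  55.   ] [692.717 270.716  55.   ] 110.80072602507299
total rot [ 1.279  0.24  -0.514] shift cm [0.441 9.526 0.839]
row x7: [ 0.18  0.03 -0.07] [0.058 1.362 0.107] mm 13.676011092351327 deg 0.1998803387625006
total rot [ 1.279  0.24  -0.514] shift cm [0.397 4.727 0.732]
row x5: [ 0.26  0.05 -0.1 ] [0.076 0.947 0.138] mm 9.600524659264337 deg 0.27983247426750074
```

```bash
python3 -m crank '[[0.3,0,-0.1,0.1,0.9,0.2,0],[0.3,0,-0.1,0.1,0.9,0.2,0],[0.3,0,-0.1,0.1,0.9,0.1,0],[0.3,0,-0.1,0.05,1,0.1,0],[0,0,0,0,1,0.1,0],[0,0,0,0,1,0,0],[0,0,0,0,1,0,0],[0,0,0,0,1,0,0],[0,0,0,0,0,0,0],[0,0,0,0,0,0,0]]';python3 c.py
python3 - <<'E'
from h import *
p,R,s=pose();Rh=Rhan();m=np.array([692.7,270.5,55]);plan(Rh,m+Rh[:,1]*8,1)
im=cams.grab_frame("wrist");cv2.imwrite("pics/w15.png",im)
E
```

```text
clock: 18.45
eef_pos: [692.0, 269.7, 58.4]
tcp_rot: [-1.571, -0.349, -1.387]
contact_force: [-0.1, 0.4, 0.4]
opening: 0.499
t 18.45 p [691.971 269.71   58.379] rpy [-90.012 -20.024 -79.489] q [ 0.515  0.777  1.397 -0.369  1.113  2.091] F [-0.113  0.374  0.441] M [0.166 0.037 0.04 ] op 0.49878549501388975
F tool [-0.214 -0.547 -0.043] M [ 0.008 -0.04   0.17 ]
rot rel lock [ 9.461 89.451  9.335]
axis pt [100.111  79.02  162.245]
total rot [-0.06   0.198  0.024] shift cm [-0.176  1.095  0.085]
row x1: [-0.06  0.2   0.02] [-0.176  1.095  0.085] mm 11.128347180217252 deg 0.20867942232977563
```

View pics/w15.png

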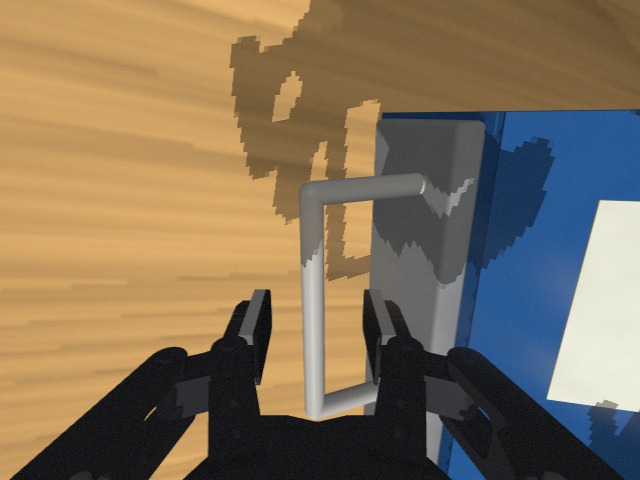

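```bash
python3 -m crank '[[0,0,0,-0.1,0.4,0.05,0],[0,0,0,-0.05,0.4,0.05,0],[0,0,0,0,0,0,-0.3],[0,0,0,0,0,0,-1],[0,0,0,0,0,0,-1],[0,0,0,0,0,0,-1],[0,0,0,0,0,0,-1],[0,0,0,0,0,0,-1],[0,0,0,0,0,0,-1],[0,0,0,0,0,0,-1]]' 60;python3 c.py
python3 - <<'E'
from h import *
p,R,s=pose();X,Y,n,cx=frame();print("pull dir in tool",R.T@-cx)
im=cams.grab_frame("wrist");cv2.imwrite("pics/w16.png",im)
E
```

```text
clock: 19.33
eef_pos: [694.0, 269.5, 51.2]
tcp_rot: [-1.569, -0.349, -1.387]
contact_force: [1.5, -0.7, -1.3]
opening: 0.09
t 19.33 p [694.011 269.496  51.166] rpy [-89.885 -19.995 -79.479] q [ 0.513  0.787  1.397 -0.372  1.102  2.094] F [ 1.529 -0.652 -1.295] M [0.175 0.053 0.066] op 0.09035765869123379
F tool [0.422 1.534 1.381] M [ 0.004 -0.068  0.182]
rot rel lock [ 9.587 89.454  9.255]
axis pt [102.279  85.441 165.624]
pull dir in tool [-0.94  -0.342  0.005]
```

View pics/w16.png

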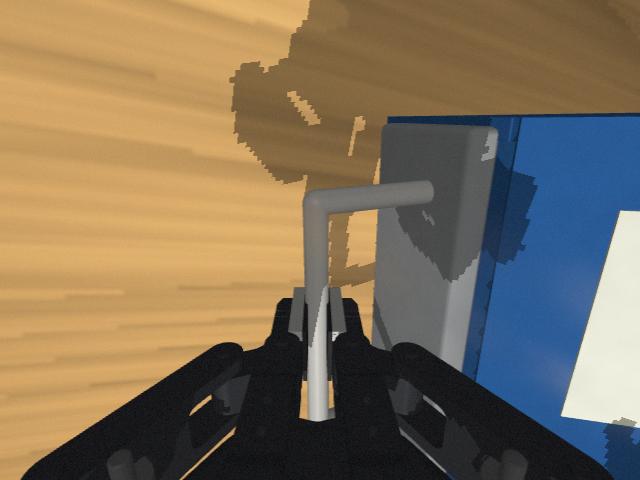

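```bash
python3 -m crank '[[0,0,0,-0.19,-0.07,0,-1],[0,0,0,-0.38,-0.14,0,-1],[0,0,0,-0.38,-0.14,0,-1],[0,0,0,-0.38,-0.14,0,-1],[0,0,0,-0.47,-0.17,0,-1],[0,0,0,-0.47,-0.17,0,-1],[0,0,0,-0.47,-0.17,0,-1],[0,0,0,-0.47,-0.17,0,-1],[0,0,0,-0.47,-0.17,0,-1],[0,0,0,0,0,0,-1]]';cat > c2.py <<'E'
from h import *
st();p,R,s=pose();X,Y,n,cx=frame();d=p-np.array([694.0,269.5,51.2]);print("pulled",-d@cx,"Y",d@Y,"dz",d[2],"F tool",R.T@s["contact_force"],"Fpull",s["contact_force"]@cx,"pull dir",R.T@-cx)
E
python3 c2.py
```

```text
clock: 20.22
eef_pos: [685.8, 311.1, 51.2]
tcp_rot: [-1.57, -0.351, -1.387]
contact_force: [0.2, -0.4, -0.9]
opening: 0.09
t 20.22 p [685.775 311.125  51.151] rpy [-89.964 -20.12  -79.449] q [ 0.565  0.807  1.355 -0.359  1.14   2.13 ] F [ 0.196 -0.389 -0.939] M [0.071 0.052 0.072] op 0.08992658792650367
pulled 42.424621878098606 Y -0.6502182955101368 dz -0.04919834352359942 F tool [0.069 1.026 0.121] Fpull 0.4173002698800424 pull dir [-0.939 -0.344  0.005]
```

```bash
python3 -m crank '[[0,0,0,-0.47,-0.17,0,-1],[0,0,0,-0.75,-0.27,0,-1],[0,0,0,-0.75,-0.27,0,-1],[0,0,0,-0.75,-0.27,0,-1],[0,0,0,-0.75,-0.27,0,-1],[0,0,0,-0.75,-0.27,0,-1],[0,0,0,-0.75,-0.27,0,-1],[0,0,0,-0.75,-0.27,0,-1],[0,0,0,-0.75,-0.27,0,-1],[0,0,0,-0.47,-0.17,0,-1]]';python3 c2.py
```

```text
clock: 21.05
eef_pos: [670.0, 390.7, 51.1]
tcp_rot: [-1.572, -0.352, -1.387]
contact_force: [-0.7, -3.2, 0.0]
opening: 0.093
t 21.05 p [670.033 390.728  51.147] rpy [-90.054 -20.189 -79.443] q [ 0.658  0.854  1.259 -0.333  1.215  2.191] F [-0.744 -3.195  0.032] M [-0.275  0.064 -0.042] op 0.09297678158440449
pulled 123.56026205942764 Y -1.905263319917691 dz -0.05340286375037806 F tool [ 2.831  1.008 -1.316] Fpull 3.0105551806670134 pull dir [-0.939 -0.345  0.004]
```

```bash
python3 -m crank '[[0,0,0,0,0,0,-1],[0,0,0,0,0,0,-0.5],[0,0,0,0,0,0,0],[0,0,0,0,0,0,0],[0,0,0,0,0,0,0],[0,0,0,0,-1,0,0],[0,0,0,0,-2,0,0],[0,0,0,0,-3,0,0],[0,0,0,0,-3,0,0],[0,0,0,0,-3,0,0]]';python3 -m crank '[[0,0,0,0,-2,0,0],[0,0,0,0,-2,0,0],[0,0,0,0,0,0,0],[0,0,0,0,0,0,0],[0,0,0,0,0,0,0],[0,0,0,0,0,0,0],[0,0,0,0,0,0,0],[0,0,0,0,0,0,0],[0,0,0,0,0,0,0],[0,0,0,0,0,0,0]]';python3 - <<'E'
from h import *
st()
p,R,s=pose();np.savez("w17.npz",p=p,R=R)
for n in ("wrist","top","side"): cv2.imwrite(f"pics/{n}17.png",cams.grab_frame(n))
E
```

```text
clock: 21.88
eef_pos: [660.0, 430.7, 161.6]
tcp_rot: [-1.582, -0.354, -1.386]
contact_force: [-0.3, 0.0, -1.1]
opening: 0.502
clock: 22.72
eef_pos: [659.0, 447.2, 210.0]
tcp_rot: [-1.573, -0.348, -1.389]
contact_force: [-0.1, -0.2, 0.5]
opening: 0.495
t 22.72 p [659.031 447.242 209.963] rpy [-90.115 -19.946 -79.578] q [ 0.716  0.751  1.088 -0.298  1.491  2.158] F [-0.061 -0.198  0.473] M [ 0.188  0.    -0.019] op 0.4951893889115929
```

View pics/wrist17.png

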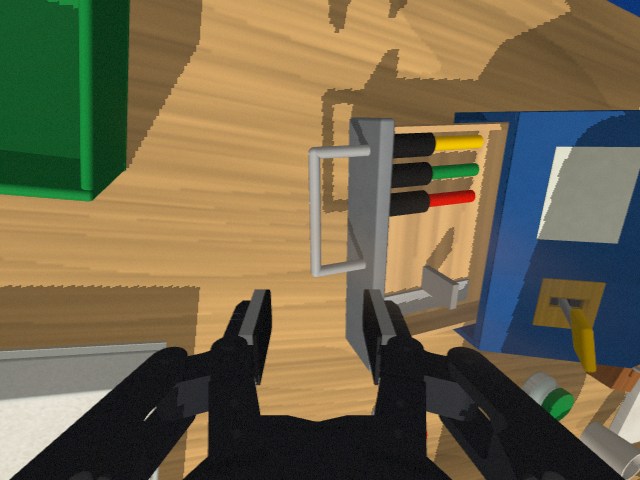

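View pics/top17.png

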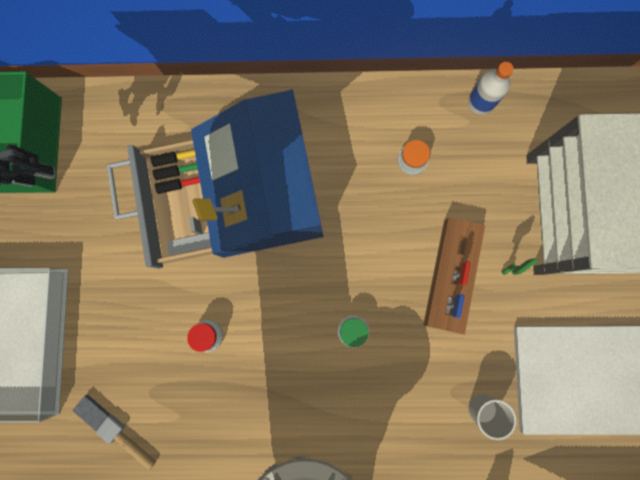

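View pics/side17.png

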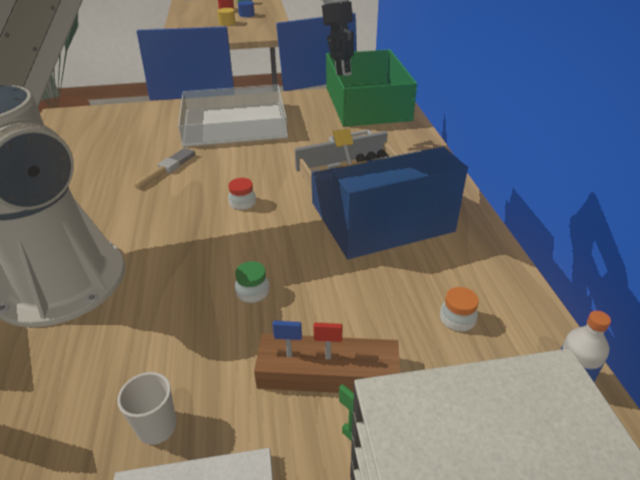

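```bash
python3 - <<'E'
from h import *
W=cv2.imread("pics/wrist17.png")[265:385,520:620];T=cv2.imread("pics/top17.png")[180:235,180:260]
cv2.imwrite("pics/c17w.png",cv2.resize(W,None,fx=5,fy=5,interpolation=cv2.INTER_NEAREST));cv2.imwrite("pics/c17t.png",cv2.resize(T,None,fx=8,fy=8,interpolation=cv2.INTER_NEAREST))
a=onz("top",108.5,163.5,55);b=onz("top",117,217.5,55);X,Y,n,cx=frame();m=(a+b)/2;print("handle",m,"opened",-(m-np.array([690.5,268.8,55]))@cx)
E
```

```text
handle [667.763 392.038  55.   ] opened 125.31736407639364
```

View pics/c17w.png

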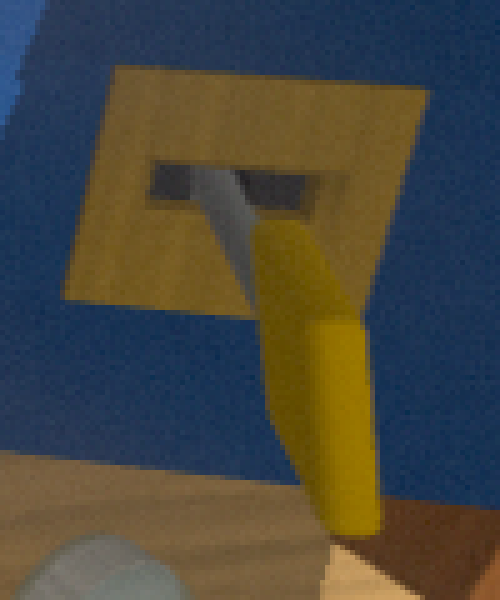

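View pics/c17t.png

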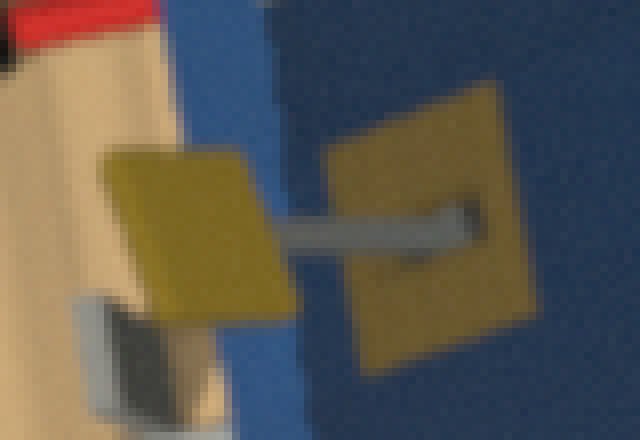

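```bash
python3 - <<'E'
from h import *
d=np.load("w17.npz");P=(d["p"],d["R"]);X,Y,n,cx=frame()
b,e=tri([ray("top",205,209.6),ray("wrist",581.9,340.1,P)]);print(b,e)
c=[(115,66),(429,92),(362,322),(62,299)]
px=[(520+x/5-.5,265+y/5-.5) for x,y in c]
K0=np.array([613.9,126.5,127]);q=[onplane("wrist",u,v,K0,n,P) for u,v in px];m=np.mean(q,0);print("plate",m)
for K in (m,K0,np.array([612.5,124,126.5])):
    v=b-K;print([v@k for k in (X,Y,n)],np.linalg.norm(v))
E
```

```text
[602.191 164.769 170.369] [np.float64(0.24502156439101905), np.float64(0.24502156439092998)]
plate [614.302 126.145 127.263]
[np.float64(-11.221328755390422), np.float64(-5.009574043348037), np.float64(57.84087273445492)] 59.1318916475344
[np.float64(-10.72473767568503), np.float64(-4.677726096217017), np.float64(57.84087273445494)] 59.01243664115981
[np.float64(-12.333446597344102), np.float64(-2.853281505319207), np.float64(59.43569483742385)] 60.76888135489666
```

```bash
python3 -c "
from rig import order
print(order.sign_off())"
```

```text
the job is handed in; nothing more can be done
None
```

The job is done and handed in at about 23 s of the 67 s allowed. I took the yellow key from the rack, pushed it home in the lock and turned it clockwise to its stop. I then pulled the drawer open, let go and backed the hand clear.

**Drawer:** the arm pulled about 124 mm. The top camera puts the handle about 125 mm out, so it is well past the 10 cm asked for.

**Key depth:** two sightings after release put the bow 58–61 mm from the keyhole. That means the tip is about 30 mm deep, which is home.

**Key lean:** the key leans about 12° down the slope in the lock's clearance. It did this as soon as I let go, and I left it that way.

**Turn to the stop:** I kept turning for longer than needed once the core was against its stop. The wrist moment rose to about 5.6 N m and the key slipped round in the fingers. The hand ended at 104°, so its angle no longer shows the key's. From the picture after release I judged the key at about 78° (1.36 rad), which fits the 1.3 rad stop plus play. The drawer came out freely, so the bolt is clear.

**Other things:** the red and blue keys are still in the rack. In the last pictures the pots and the green look-alike appear where they began, judged by eye. The force readings I took stayed under about 20 N, and nothing was touching the robot at hand-in.

**Disagreement between checks:** the wrist camera's calibration shifted by about 1 mm between pictures, and its estimate of the keyhole position differed from the top camera's by up to 4 mm. I aligned the key on the key and slot as seen together in the same wrist picture.

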